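# Scoop the graded cells from under the guard

### The arm

A 6-joint arm with a two-finger parallel gripper is mounted at the origin on the work surface. World frame = base frame: x ahead of the robot, y to its left, z up, the work surface at z = 0. Lengths are in m, angles in degrees, forces in N, time in s.
With the tool pointing down it reaches from about 0.4 to 0.825 m from the base axis. Payload 7 kg.
Tool frame: the origin (TCP) lies at the very end of the fingers, on their centre line; the grasp point (between the pads) lies 19 mm behind it; x points along the fingers, z is the direction in which the jaws open and shut, and the axes are right-handed (so a half turn about x gives the same grasp; the last joint's range is limited). The gripper opens to 88 mm and grips with 3 to 60 N. Pads are 19 mm wide; open, the fingers measure 130 mm over their backs; the gripper's body (78 mm by 193 mm) begins 47 mm behind the grasp point.
Start: joints at [87.439, 20.546, 0.682, 0, -70.136, -16.507], TCP at [0.221, 0.638, 0.227] pointing down, gripper open.
Joint ranges: [-176.03, 176.03], [-82.01, 121.73], [-58.28, 71.71], [-173.87, 95.51], [-174.79, -0.11], [-173.66, 173.66]. Speed limits (degrees/s): [136.94, 136.94, 172.46, 180, 180, 180].

### API

Orientations are given as [roll, pitch, yaw] about the fixed x, y, z axes, in that order (R = Rz(yaw) Ry(pitch) Rx(roll)).
In Python, from plant import sensors, cams, workorder gives the robot as it stands. The module is installed in compiled form; this text tells all that it offers.
- The arm moves only by the shell command python3 -m handwheel 'ROWS' [OPENING] [FORCE]. ROWS is JSON, one flat list of numbers, 4 for each row, row after row: the shift along the tool's x, y, z in cm, then the turn about the tool's x in degrees. A call has exactly 10 rows; each row is the pose to reach, as a shift and turn from the pose commanded when the call began, along the tool's axes at that moment; what a row does not reach only later rows make up. A row lasts 1/8 s, in which the tool goes at most 62.5 mm and 10.7 degrees, less where a joint would pass 70% of its speed; a pose out of reach is approached as far as the arm can. A call with a gripper value outside its range is refused whole. OPENING is the finger opening in cm, from 0 to 8.76, set as the call begins (- or left out, the last holds). The fingers move at their own pace and stop on an object; FORCE is the grip in N (left out, the last holds). Time passes only in rows, so rows that repeat a pose let the fingers close, or fill a call up. It gives the time, the measured TCP pose, the force and the opening at its end, in the units of the state.
- sensors.get_state(): the state, without advancing time (a new reading comes with each control period).
- cams.capture(name): name is "scene" or "top" or "wrist"; returns a dict with "image" (384x512x3 uint8, red, green, blue), "fov_y" (degrees; the focal length in pixels is half the picture's height over the tangent of half this angle, whatever the lens; pixels are square), "cx", "cy" (the principal point, pixels), "xyz" and "rotation" of the camera in the world. Camera axes: x right, y down, z forward; pixel columns grow to the right and rows downward; lengths in m; the calibration is good to about 2 mm. The wrist camera is an equidistant fisheye: a pixel r from the principal point sees the ray r / f radians off the axis. A picture is of the moment at which its call begins. There is no depth.
- workorder.close_job(): hands the job in, once; it reports no verdict.
The state is a dict: "time_s": time; "joints": joint angles; "qd": joint speeds; "joint_torque": joint torques, N m; "tcp_pos": TCP position; "eef_rot": TCP orientation; "contact_force": force on the tool from outside, world axes, zero at the start; "moment": the same for the moment, N m; "gripper_width": finger opening in m.
Only numpy, scipy, OpenCV 4.12 (cv2) and the standard library are available. Lean on these libraries where they do the work, as an engineer would, in place of code of your own. Each camera call takes 0.05 s, during which the arm holds its last target.

### The job

Three graded cells have dropped into the catch bay under the station's low clear guard. Reach in with the long-handled scoop, its pan flat on the bench, push it on until all three are gathered against the stop rail and in the pan, without striking the guard or ramming the rail, draw them out, and tip them gently from low down into the green tote; then lay the scoop back flat on the open bench. Keep the gripper off the cells, do not shove the tote about and leave everything else on the bench alone.

Things in the scene. Friction and masses are not known exactly. Their poses are not given: they have to be found in the camera images.
- station: Cell grading station, fixed: grey housing 170 mm tall with a catch bay before it under a low clear guard. Origin on the bench at the middle of the bay's opening; x level, straight into the bay, z up. The bay floor is the bare bench, 195 mm wide, 210 mm deep to the housing, which stands behind it from y = -210 to 110 mm and is 270 mm deep.
- bay_back (a point): Foot of the housing at the back of the bay (station x = 210 mm). In front of it an aluminium stop rail is clamped across the bay, its face anywhere from x = 125 to 175 mm: not measured, feel for it. It spans 10 to 30 mm above the bench; a thin lip passes under while it holds the cells back. A cell may bind if the lip rides a millimetre high: ease back, push again, lip down.
- guard: Clear overhang on the bay, fixed, with the station's origin and axes: roof from x = 0 to 210 mm, underside 64 mm above the bench, aluminium cross profile on its front edge (top 84 mm up, side profiles to 89 mm); posts and clear side panels outside y = +-97 mm.
- scoop: Long-handled scoop, 335 mm, 0.26 kg: steel pan 120 x 130 mm (x, y), orange handle. Origin under the middle of the pan at its underside; x ahead to the lip, z up. Side walls 30 mm tall from x = -60 to 32 mm: pushed right in, their front ends stop on the rail, the lip then 28 mm past its face. Back wall 34 mm tall. Let go on the bench, it rests flat on its pan.
- scoop_lip (a point): Middle of the scoop's thin lip edge (scoop x = 60 mm, 1 mm up). Behind it the steel rises over 18 mm to a crest 5 mm high, then falls gently to the 2 mm floor: the crest keeps round things in while the pan is level or nose up; with the nose some 20 to 40 degrees down they roll out over the lip.
- scoop_grip (a point): On the handle's axis in its rear black sleeve (scoop x = -221 mm, 56 mm above the underside): hold here to reach in. The handle is 18 mm wide, 22 mm deep, straight, 220 mm long, and rises 12 degrees backwards from the back wall (22 mm up there).
- scoop_neck (a point): On the handle's axis in its front black sleeve (scoop x = -104 mm, 31 mm above the underside): hold here to lift the full scoop, about 0.5 kg with its balance about 30 mm ahead of the back wall (x = -30 mm); held by the rear sleeve it sags in the grip.
- cell1_center (a point): Centre of a blue cylindrical cell, 26 mm diameter, 65 mm long, 0.085 kg, lying on the bench in the bay across its depth; its own x runs along the cell. The cells roll when pushed.
- cell2_center (a point): Centre of another such cell.
- cell3_center (a point): Centre of another such cell.
- tote: Loose green open tote, 0.5 kg, outside 180 mm (x) x 220 mm (y) x 45 mm tall, walls and floor 5 mm. Origin at the middle of its underside. A cell lies in it if its centre is inside the walls.
- meter: Bystander, leave alone: yellow and black hand multimeter 165 x 82 x 38 mm.
- plate: Bystander, leave alone: black L-shaped module end plate, 110 mm long, 60 mm tall.
- tape: Bystander, leave alone: blue tape roll, 100 mm across, 24 mm tall.
- driver: Bystander, leave alone: screwdriver.
- mug: Bystander, leave alone: white mug, 92 mm tall.
- worklight: Bystander, leave alone: black and yellow work light standing 150 mm tall.

How it is judged (in metres and radians):
On the way, in this order (a step that is already met when the one before it is completed fails the run):
1. the scoop's lip is well inside the bay, low on the bench (x of scoop_lip in the frame of station above 0.12 m and y of scoop_lip in the frame of station between -0.09 and 0.09 m and z of scoop_lip in the frame of station below 0.015 m), for 0.05 s.
2. all three cells ride in the pan and the whole scoop is drawn out clear of the guard (x of cell1_center in the frame of scoop between -0.06 and 0.05 m and y of cell1_center in the frame of scoop between -0.062 and 0.062 m and z of cell1_center in the frame of scoop between 0 and 0.04 m and x of cell2_center in the frame of scoop between -0.06 and 0.05 m and y of cell2_center in the frame of scoop between -0.062 and 0.062 m and z of cell2_center in the frame of scoop between 0 and 0.04 m and x of cell3_center in the frame of scoop between -0.06 and 0.05 m and y of cell3_center in the frame of scoop between -0.062 and 0.062 m and z of cell3_center in the frame of scoop between 0 and 0.04 m and x of scoop_lip in the frame of station below -0.005 m), for 0.2 s.
At the end, for the whole second after the job is handed in: All three cells lie at rest in the tote (centres inside its walls and below its rim); the scoop lies flat on the bench, released and still (its underside within 8 mm of the bench, tilt under 0.1 rad), outside the guard and not touching the tote (x of cell1_center in the frame of tote between -0.09 and 0.09 m and y of cell1_center in the frame of tote between -0.11 and 0.11 m and z of cell1_center in the frame of tote between 0 and 0.045 m and linear speed of each of cell1, cell2, cell3 below 0.03 m/s and x of cell2_center in the frame of tote between -0.09 and 0.09 m and y of cell2_center in the frame of tote between -0.11 and 0.11 m and z of cell2_center in the frame of tote between 0 and 0.045 m and x of cell3_center in the frame of tote between -0.09 and 0.09 m and y of cell3_center in the frame of tote between -0.11 and 0.11 m and z of cell3_center in the frame of tote between 0 and 0.045 m and height (world z) of scoop between -0.004 and 0.008 m and angle between scoop's own z axis and vertical below 0.1 rad and linear speed of scoop below 0.02 m/s and contact force between scoop and tote below 0.1 N and x of scoop_lip in the frame of station below 0 m).
It fails at once if the scoop or the robot strikes the guard (more than 5 N) (contact force between any of scoop, the arm, the fingers and guard above 5 N).
It fails at once if the scoop is rammed against the stop rail (more than 30 N) (contact force between scoop and station above 30 N).
It fails at once if the gripper presses on a cell (more than 1 N) (contact force between any of the fingers, the arm and cell1 above 1 N or contact force between any of the fingers, the arm and cell2 above 1 N or contact force between any of the fingers, the arm and cell3 above 1 N).
It fails at once if a cell is dropped or flung (faster than 1.5 m/s, as after a fall of about 115 mm) (linear speed of any of cell1, cell2, cell3 above 1.5 m/s).
It fails at once if the tote is shoved more than 40 mm, or a bystander moved more than 20 mm (distance of tote from where it was at the start of the episode above 0.04 m or distance of any of meter, plate, tape, driver, mug, worklight from where it was at the start of the episode above 0.02 m).
It also fails if it takes over 72 s, if anything falls off the work surface, if the arm or the gripper's body presses on something with over 40 N, if the wrist force passes 120 N, or if a joint passes its speed limit or range.

## Working session

There is one attempt and no reset: what is moved stays moved. The work goes in short steps, Python scripts to look and compute and a shell command to move; the robot and the scene stay as the last step left them, time stands still between calls to the robot, and variables do not carry over. Pictures are saved under pics/ and viewed, and the job is handed in when it is done.

```bash
mkdir -p pics; python3 - <<'E'
from plant import sensors, cams
import cv2,pickle
print(sensors.get_state())
d={}
for n in ["scene","top","wrist"]:
    c=cams.capture(n); d[n]=c
    cv2.imwrite(f"pics/{n}0.png",cv2.resize(c["image"][:,:,::-1],(768,576),interpolation=cv2.INTER_CUBIC))
    print(n,c["fov_y"],c["cx"],c["cy"],c["xyz"],c["rotation"])
pickle.dump(d,open("c0.pkl","wb"))
E
```

```text
{'time_s': 0.0, 'joints': array([ 8.74392518e+01,  2.05929942e+01,  6.31606415e-01, -1.97770418e-02,
       -7.01362036e+01, -1.65075638e+01]), 'qd': array([-0.05754313,  0.00161654,  0.08535288,  0.0595701 ,  0.00197826,
       -0.0215661 ]), 'joint_torque': array([-1.99060883e-04, -5.82723570e+01,  2.93056583e+01,  6.99726149e+00,
        7.02795209e-03, -1.59281194e-04]), 'tcp_pos': array([0.22037866, 0.63747118, 0.22558972]), 'eef_rot': array([   5.72334171,   89.90065297, -103.35170601]), 'contact_force': array([ 0.31789175, -0.71469858,  0.19706897]), 'moment': array([ 0.0115905 , -0.00778972,  0.0471748 ]), 'gripper_width': 0.08778752940193096}
scene 56.58148817263446 256.70117183209777 189.92530419236743 [ 1.16370794 -0.7081284   0.64983129] [-122.03110786   -1.22437684   38.2840147 ]
top 54.897614870526205 260.1607715822414 196.0918328663269 [ 0.31898289 -0.01307584  1.30445466] [-167.0210637    -0.24213921  -84.45743052]
wrist 65.70646984690485 255.27974194531464 193.96077169221317 [0.29320929 0.61240667 0.38438043] [ 1.63617663e+02 -5.45944303e-02 -1.09076844e+02]
```

View pics/scene0.png

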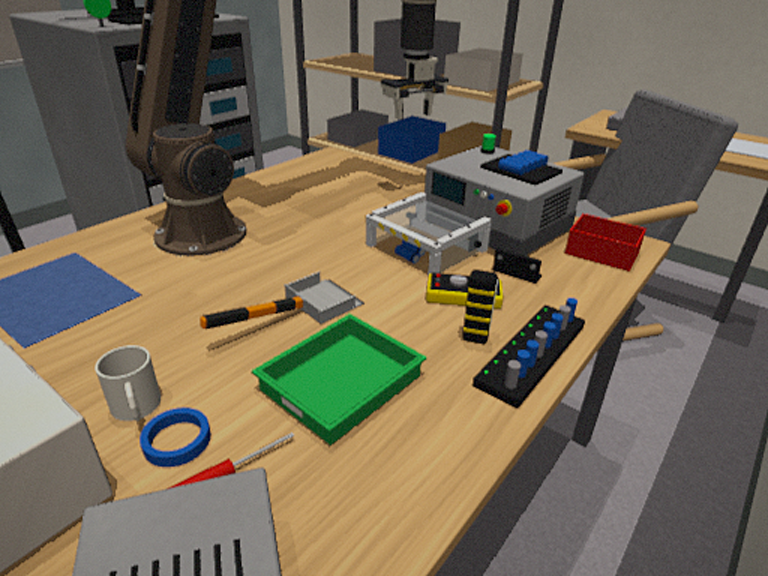

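View pics/top0.png

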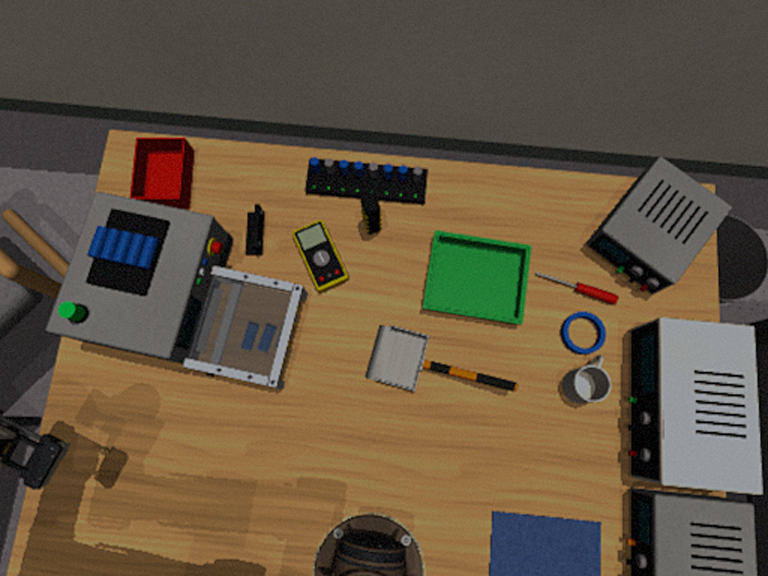

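View pics/wrist0.png

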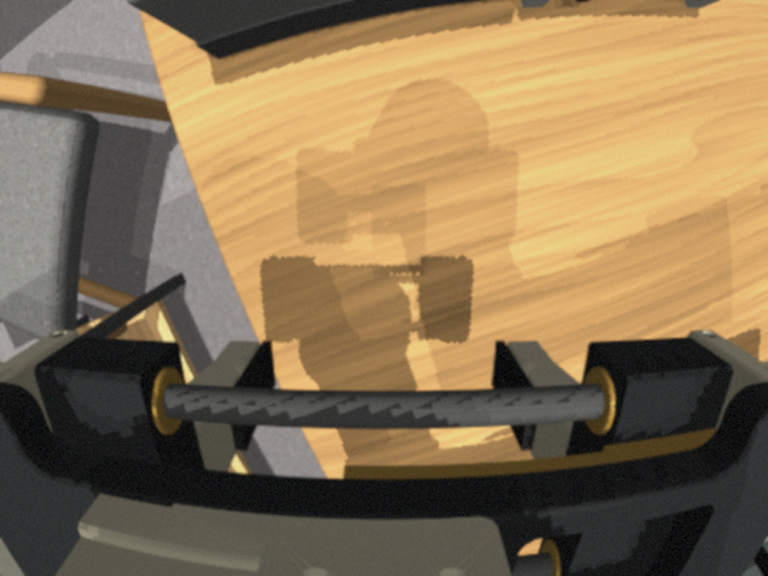

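```bash
cat > h.py <<'E'
import numpy as np, cv2
from scipy.spatial.transform import Rotation as R
def rot(c): return R.from_euler('xyz',c["rotation"],degrees=True).as_matrix()
def foc(c): return c["image"].shape[0]/2/np.tan(np.radians(c["fov_y"])/2)
def p2w(c,uv,z,fish=False):
    f=foc(c); d=np.array([(uv[0]-c["cx"])/f,(uv[1]-c["cy"])/f,1.])
    if fish:
        r=np.hypot(d[0],d[1]); d=np.array([d[0]/r*np.sin(r),d[1]/r*np.sin(r),np.cos(r)]) if r>0 else d
    d=rot(c)@d; o=np.array(c["xyz"]); return o+d*(z-o[2])/d[2]
def w2p(c,P,fish=False):
    q=(np.atleast_2d(P)-np.array(c["xyz"]))@rot(c); f=foc(c)
    if fish:
        r=np.hypot(q[:,0],q[:,1]); t=np.arctan2(r,q[:,2]); q=np.c_[q[:,0]/r*t,q[:,1]/r*t]
    else: q=q[:,:2]/q[:,2:]
    return q*f+[c["cx"],c["cy"]]
def crop(c,x0,y0,x1,y1,s,fn):
    im=c["image"][y0:y1,x0:x1,::-1]
    cv2.imwrite(fn,cv2.resize(im,None,fx=s,fy=s,interpolation=cv2.INTER_CUBIC))
E
python3 - <<'E'
import pickle;from h import *
d=pickle.load(open("c0.pkl","rb"))
crop(d["top"],110,165,210,265,6,"pics/a.png")
crop(d["top"],230,150,360,270,6,"pics/b.png")
crop(d["scene"],230,90,400,210,4.7,"pics/c.png")
crop(d["scene"],120,160,310,300,4.2,"pics/d.png")
c=d["top"]
print(p2w(c,(0,0),0),p2w(c,(512,0),0),p2w(c,(0,384),0))
E
```

```text
[1.33796549 1.15502794 0.        ] [ 1.54969266 -0.94671637  0.        ] [-0.08379357  0.78733997  0.        ]
```

View pics/a.png

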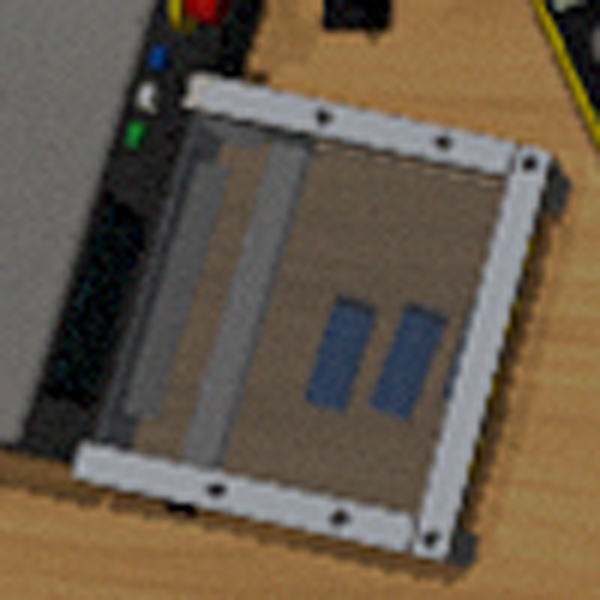

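View pics/b.png

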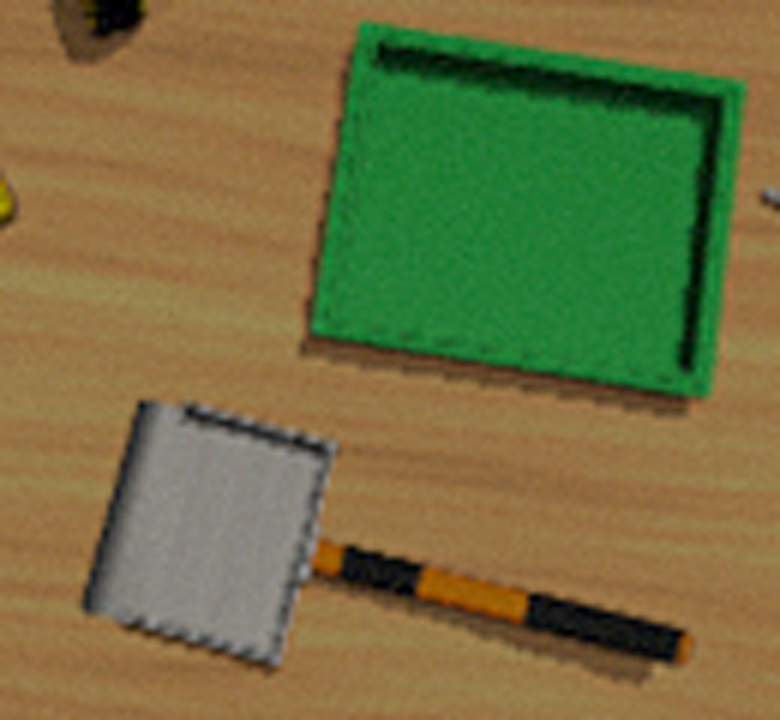

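View pics/c.png

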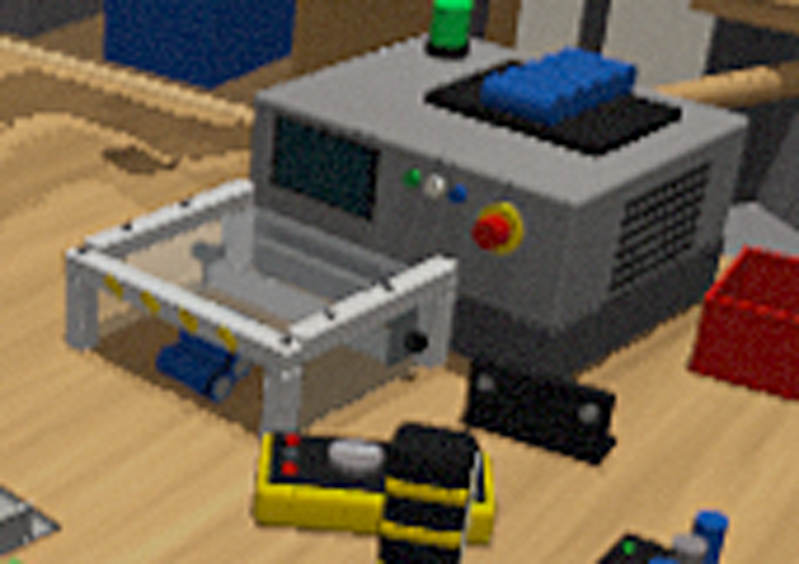

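View pics/d.png

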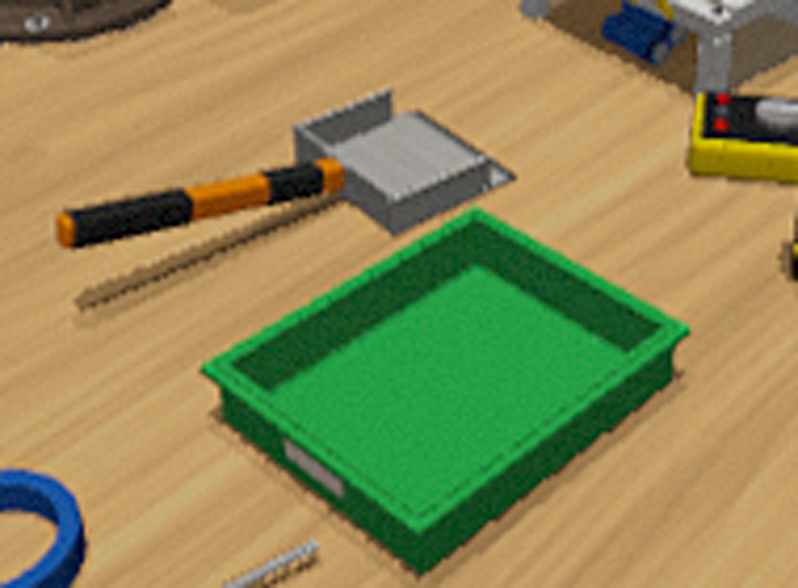

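```bash
cat > fit.py <<'E'
import pickle;from h import *
from scipy.optimize import least_squares
d=pickle.load(open("c0.pkl","rb")); T=d["top"];S=d["scene"]
A=lambda x,y:(T,(x/6+110,y/6+165)); B=lambda x,y:(T,(x/6+230,y/6+150))
C=lambda x,y:(S,(x/4.7+230,y/4.7+90)); D=lambda x,y:(S,(x/4.2+120,y/4.2+160))
TT=lambda x,y:(T,(x/1.5,y/1.5))
def fit(pts,x0):
    def f(p):
        M=R.from_euler('z',p[2]).as_matrix()
        return np.concatenate([w2p(c,M@np.array(P)+[p[0],p[1],0])[0]-np.array(uv) for P,(c,uv) in pts])
    r=least_squares(f,x0,loss='soft_l1')
    print(np.round(r.x[:2],4),np.degrees(r.x[2]).round(2)); print(f(r.x).reshape(-1,2).round(1).tolist()); return r.x
print("station")
st=fit([((.21,-.21,.17),TT(213,217)),((.21,.11,.17),TT(187,356)),((.48,-.21,.17),TT(100,193)),((.48,.11,.17),TT(50,332)),
 ((.21,.11,.17),C(255,98)),((.21,-.21,.17),C(578,205)),((.48,-.21,.17),C(745,118)),((.21,-.21,.0),C(555,395))],[.4,.3,1.57])
M=lambda p,P:R.from_euler('z',p[2]).as_matrix()@np.array(P)+[p[0],p[1],0]
def inv(p,W): return R.from_euler('z',-p[2]).as_matrix()@(W-np.array([p[0],p[1],0]))
for n,q,z in [("front edge",A(552,150),.084),("front edge",A(447,560),.084),("front edge prof back",A(505,165),.084),("post foot front",C(265,430),0),("post foot L",C(80,348),0),
  ("railF",A(311,150),.03),("railF",A(228,460),.03),("railB",A(270,145),.03),("railB",A(190,455),.03)]:
    print(n,inv(st,p2w(q[0],q[1],z)).round(4))
print("scoop")
sc=fit([((.06,.065,.001),B(85,608)),((.06,-.065,.001),B(140,402)),((-.06,-.065,.034),B(337,440)),((-.06,.065,.034),B(275,668)),
 ((-.06-.216,0,.068),B(688,648)),
 ((.06,-.065,.001),D(516,178)),((-.06,-.065,.034),D(388,198)),((-.06,.065,.034),D(296,128)),((-.06,-.065,.0),D(398,234))],[.4,0,1.57])
print("tote")
to=fit([((-.09,-.11,.045),B(745,82)),((-.09,.11,.045),B(360,24)),((.09,.11,.045),B(310,335)),((.09,-.11,.045),B(708,398)),
 ((-.09,.11,.045),D(688,328)),((.09,.11,.045),D(474,208)),((.09,-.11,.045),D(203,370)),((-.09,-.11,.045),D(422,528))],[.5,-.1,3.1])
np.save("poses.npy",[st,sc,to])
print("cells in station")
for q in [A(342,305),A(408,312)]: pass
for n,q,z in [("c2 topend",A(355,303),.02),("c2 botend",A(327,408),.02),("c1",A(426,309),.02),("c1",A(390,415),.02),("c3?",A(470,325),.02),("c3?",A(448,398),.02)]:
    print(n,inv(st,p2w(q[0],q[1],z)).round(4))
P=lambda n,q,z:print(n,p2w(q[0],q[1],z).round(3))
P("mug",TT(588,388),.09);P("tape",TT(583,333),.024);P("drvtip",TT(536,274),0.01);P("meter",TT(345,290),.03);P("meter",TT(318,292),.03);P("meter",TT(296,233),.03);P("wl",TT(374,233),.0)
for k in [(-.221,0,.056),(-.104,0,.031),(.06,0,0)]: print("scoop",k,M(sc,k).round(4), inv(st,M(sc,k)).round(4))
E
python3 fit.py
```

```text
station
[0.4999 0.2088] 85.42
[[2.1, -3.6], [-6.2, 0.4], [-2.6, -1.4], [0.4, 1.0], [-2.5, -0.1], [0.7, 0.2], [0.3, -0.4], [-2.0, 2.7]]
front edge [ 0.0071 -0.1012  0.084 ]
front edge [0.0149 0.1333 0.084 ]
front edge prof back [ 0.0314 -0.0879  0.084 ]
post foot front [ 0.0268 -0.0751  0.    ]
post foot L [0.0223 0.1172 0.    ]
railF [ 0.158  -0.0877  0.03  ]
railF [0.1618 0.0988 0.03  ]
railB [ 0.1826 -0.0864  0.03  ]
railB [0.1839 0.0999 0.03  ]
scoop
[ 0.469  -0.0187] 80.05
[[-1.3, -0.0], [-0.4, -1.0], [-0.1, 0.2], [0.6, -1.2], [0.4, 0.0], [0.3, -0.6], [0.2, -0.2], [-1.5, -1.1], [-1.7, 0.4]]
tote
[ 0.6705 -0.1932] 275.66
[[-59.8, 51.6], [2.9, 0.9], [61.4, -51.0], [-1.7, -1.1], [-4.2, 0.8], [7.5, 72.0], [0.9, -2.6], [-6.9, -74.3]]
cells in station
c2 topend [ 0.114  -0.0042  0.02  ]
c2 botend [0.1158 0.0589 0.02  ]
c1 [ 0.0723 -0.008   0.02  ]
c1 [0.0789 0.0565 0.02  ]
c3? [ 0.0448 -0.0033  0.02  ]
c3? [0.048  0.0409 0.02  ]
mug [ 0.432 -0.438  0.09 ]
tape [ 0.564 -0.447  0.024]
drvtip [ 0.701 -0.336  0.01 ]
meter [0.611 0.117 0.03 ]
meter [0.6  0.18 0.03]
meter [0.741 0.251 0.03 ]
wl [0.77  0.066 0.   ]
scoop (-0.221, 0, 0.056) [ 0.4308 -0.2363  0.056 ] [-0.4492  0.0333  0.056 ]
scoop (-0.104, 0, 0.031) [ 0.451  -0.1211  0.031 ] [-0.3327  0.0224  0.031 ]
scoop (0.06, 0, 0) [0.4793 0.0404 0.    ] [-0.1694  0.007   0.    ]
```

```bash
python3 - <<'E'
s=open("fit.py").read()
s=s.replace("TT(187,356)","TT(170,357)").replace("TT(213,217)","TT(216,217)")
a=s.index("to=fit(");b=s.index("np.save")
s=s[:a]+'''to=fit([((.09,-.11,.045),B(745,82)),((.09,.11,.045),B(360,24)),((-.09,.11,.045),B(310,335)),((-.09,-.11,.045),B(708,398)),
 ((.09,.11,.045),D(688,328)),((-.09,.11,.045),D(474,208)),((-.09,-.11,.045),D(203,370)),((.09,-.11,.045),D(422,528))],[.65,-.2,-.1])
'''+s[b:]
open("fit.py","w").write(s)
E
python3 fit.py
```

```text
station
[0.492  0.2135] 84.17
[[-0.0, -2.5], [2.8, 0.5], [-2.2, -1.9], [-1.4, -0.1], [-2.2, -0.7], [-0.3, -0.0], [0.7, -0.2], [-3.0, 2.4]]
front edge [ 0.0054 -0.1093  0.084 ]
front edge [0.0081 0.1253 0.084 ]
front edge prof back [ 0.0294 -0.0956  0.084 ]
post foot front [ 0.0245 -0.0828  0.    ]
post foot L [0.0158 0.1093 0.    ]
railF [ 0.1559 -0.0926  0.03  ]
railF [0.1557 0.094  0.03  ]
railB [ 0.1805 -0.0907  0.03  ]
railB [0.1778 0.0955 0.03  ]
scoop
[ 0.469  -0.0187] 80.05
[[-1.3, -0.0], [-0.4, -1.0], [-0.1, 0.2], [0.6, -1.2], [0.4, 0.0], [0.3, -0.6], [0.2, -0.2], [-1.5, -1.1], [-1.7, 0.4]]
tote
[ 0.6754 -0.1921] -3.26
[[-1.7, -0.0], [1.4, 0.6], [2.8, -2.8], [-0.6, -3.7], [-2.9, -0.1], [-0.4, 1.3], [2.4, -0.4], [-0.4, -1.5]]
cells in station
c2 topend [ 0.1102 -0.01    0.02  ]
c2 botend [0.1105 0.0531 0.02  ]
c1 [ 0.0685 -0.0148  0.02  ]
c1 [0.0737 0.0498 0.02  ]
c3? [ 0.0409 -0.0107  0.02  ]
c3? [0.0432 0.0336 0.02  ]
mug [ 0.432 -0.438  0.09 ]
tape [ 0.564 -0.447  0.024]
drvtip [ 0.701 -0.336  0.01 ]
meter [0.611 0.117 0.03 ]
meter [0.6  0.18 0.03]
meter [0.741 0.251 0.03 ]
wl [0.77  0.066 0.   ]
scoop (-0.221, 0, 0.056) [ 0.4308 -0.2363  0.056 ] [-0.4538  0.0152  0.056 ]
scoop (-0.104, 0, 0.031) [ 0.451  -0.1211  0.031 ] [-0.3371  0.0068  0.031 ]
scoop (0.06, 0, 0) [0.4793 0.0404 0.    ] [-0.1735 -0.005   0.    ]
```

```bash
cat > calc.py <<'E'
import json,os
from h import *
# commanded pose kept in cmd.json: pos, psi ; tool x=down, tool z (jaw) dir at world angle psi
def Rt(psi):
    a=np.radians(psi); z=np.array([np.cos(a),np.sin(a),0]); x=np.array([0,0,-1.]); y=np.cross(z,x); return np.c_[x,y,z]
def load():
    j=json.load(open("cmd.json")); return np.array(j["p"]),j["psi"]
def apply(row):  # last row of executed call
    p,psi=load(); p=p+Rt(psi)@(np.array(row[:3])/100)
    # rotation about tool x (down) by +t : psi decreases
    json.dump({"p":p.tolist(),"psi":psi-row[3]},open("cmd.json","w"))
def delta(target,psi_t):
    p,psi=load(); v=Rt(psi).T@(np.array(target)-p)*100
    t=-(psi_t-psi); return np.r_[v,t].round(2)
def meas():
    from plant import sensors
    s=sensors.get_state(); Rm=R.from_euler('xyz',s["eef_rot"],degrees=True).as_matrix()
    return s,Rm
def show():
    s,Rm=meas(); p,psi=load()
    print("t",round(s["time_s"],2),"tcp",s["tcp_pos"].round(4),"psi",np.degrees(np.arctan2(Rm[1,2],Rm[0,2])).round(2),"xdir",Rm[:,0].round(3),"F",s["contact_force"].round(1),"M",s["moment"].round(2),"w",round(s["gripper_width"],4),"j6",s["joints"].round(1)[[0,5]],"| cmd",p.round(4),round(psi,2))
E
python3 - <<'E'
import json
from calc import *
s,Rm=meas(); psi=float(np.degrees(np.arctan2(Rm[1,2],Rm[0,2]))); print(Rm.round(3),psi,Rt(psi).round(3))
json.dump({"p":[.221,.638,.227],"psi":psi},open("cmd.json","w"))
for ps in (psi,-10,170,-190): print(ps,delta([.42,.08,.30],ps))
E
```

```text
[[-0.     0.945 -0.327]
 [-0.001 -0.327 -0.945]
 [-1.     0.     0.001]] -109.07408247171982 [[ 0.     0.945 -0.327]
 [ 0.    -0.327 -0.945]
 [-1.     0.     0.   ]]
-109.07408247171982 [-7.3  37.04 46.23 -0.  ]
-10 [ -7.3   37.04  46.23 -99.07]
170 [  -7.3    37.04   46.23 -279.07]
-190 [-7.3  37.04 46.23 80.93]
```

```bash
python3 - <<'E'
from calc import *
print(delta([.41,.33,.30],-105))
E
```

```text
[-7.3  27.93 22.93 -4.07]
```

```bash
python3 -m handwheel '[-4,1,1,0, -7.3,4,3.5,0, -7.3,8,6.5,0, -7.3,12,10,0, -7.3,16,13,0, -7.3,20,16.5,0, -7.3,24,19.5,0, -7.3,27,22,0, -7.3,28,23,0, -7.3,28,23,0]' && python3 - <<'E'
from calc import *
apply([-7.3,28,23,0]); show()
from plant import cams
import pickle
c=cams.capture("wrist"); pickle.dump(c,open("w1.pkl","wb"))
cv2.imwrite("pics/w1.png",cv2.resize(c["image"][:,:,::-1],(768,576),interpolation=cv2.INTER_CUBIC))
E
```

```text
time_s: 1.4
tcp_pos: [0.4102, 0.3286, 0.2996]
eef_rot: [-155.0, 90.0, 95.8]
contact_force: [-0.4, 0.9, 0.3]
gripper_width: 0.0877
t 1.4 tcp [0.4102 0.3286 0.2996] psi -109.15 xdir [-0.  0. -1.] F [-0.4  0.9  0.3] M [-0.   -0.01 -0.04] w 0.0877 j6 [60.1 10.8] | cmd [0.4105 0.3291 0.3   ] -109.07
```

View pics/w1.png

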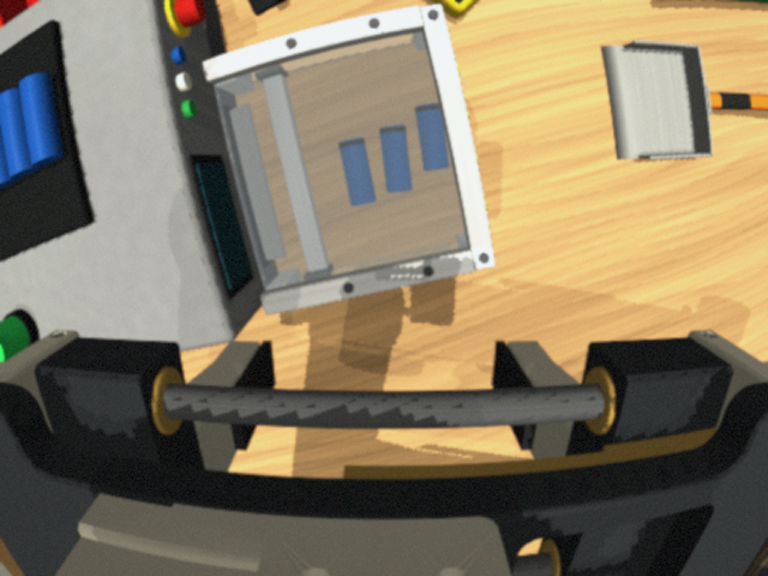

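```bash
python3 - <<'E'
import pickle;from h import *
c=pickle.load(open("w1.pkl","rb"))
crop(c,130,0,340,215,3.6,"pics/w1a.png"); crop(c,390,10,512,120,6,"pics/w1b.png")
P={}
for n,uv,z in [("frontcorner -y",(441,8),.086),("frontcorner +y",(494,265),.086),("side -y back",(205,62),.089),("side +y back",(265,312),.089),
 ("rail face -y",(283,68),.03),("rail face +y",(329,270),.03),("a1",(350,141),.02),("a2",(363,204),.02),("b1",(393,126),.02),("b2",(400,192),.02),("c1",(428,105),.02),("c2",(436,170),.02),
 ("sc lip+",(602,46),.001),("sc lip-",(618,158),.001),("back",(699,44),.034),("back",(711,156),.034)]:
    w=p2w(c,(uv[0]/1.5,uv[1]/1.5),z,True); P[n]=w; print(n,w.round(4))
ang=lambda a,b:np.degrees(np.arctan2(*(P[b]-P[a])[1::-1]))
print("front edge dir",ang("frontcorner -y","frontcorner +y"),"rail",ang("rail face -y","rail face +y"),"cells",ang("a1","a2"),ang("b1","b2"),ang("c1","c2"),"lip",ang("sc lip+","sc lip-"))
m=(P["frontcorner -y"]+P["frontcorner +y"])/2; print("mid",m, np.linalg.norm(P["frontcorner -y"]-P["frontcorner +y"]))
m2=(P["rail face -y"]+P["rail face +y"])/2; print("rail mid",m2,"len",np.linalg.norm(P["rail face -y"]-P["rail face +y"]))
E
```

```text
frontcorner -y [0.5961 0.2128 0.086 ]
frontcorner +y [0.3701 0.2398 0.086 ]
side -y back [0.6239 0.416  0.089 ]
side +y back [0.3965 0.4454 0.089 ]
rail face -y [0.6057 0.3621 0.03  ]
rail face +y [0.402  0.3882 0.03  ]
a1 [0.5145 0.3262 0.02  ]
a2 [0.4516 0.335  0.02  ]
b1 [0.5146 0.2821 0.02  ]
b2 [0.451  0.2968 0.02  ]
c1 [0.5238 0.2431 0.02  ]
c2 [0.4604 0.2564 0.02  ]
sc lip+ [0.5418 0.0285 0.001 ]
sc lip- [0.4157 0.0505 0.001 ]
back [ 0.5227 -0.0883  0.034 ]
back [ 0.394  -0.0619  0.034 ]
front edge dir 173.1835233457895 rail 172.70408738910908 cells 172.02120387504937 166.97409784203575 168.13996095690993 lip 170.10438547319202
mid [0.48308354 0.22627035 0.086     ] 0.22765809052224723
rail mid [0.50386659 0.37512622 0.03      ] len 0.2053182740466354
```

View pics/w1a.png

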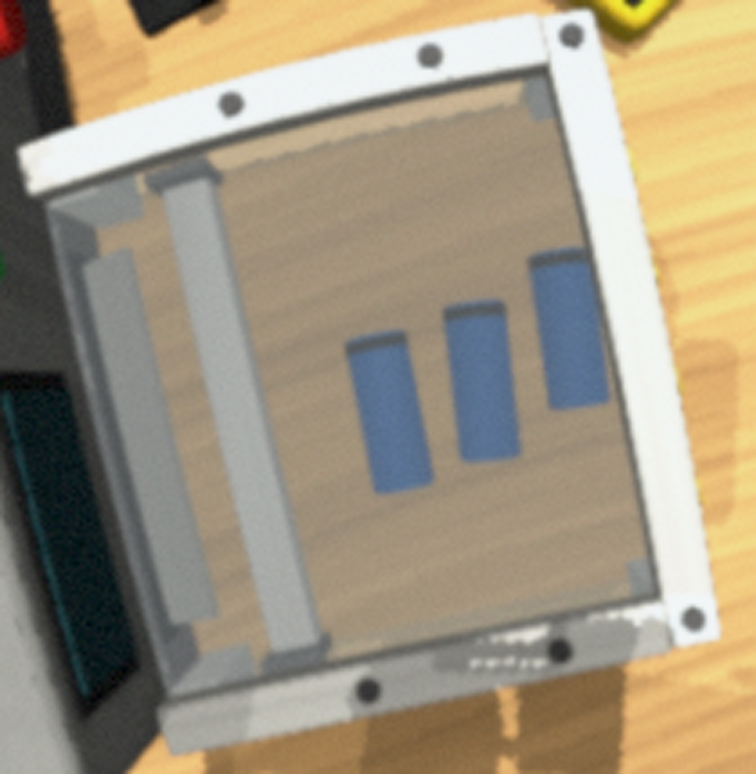

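View pics/w1b.png

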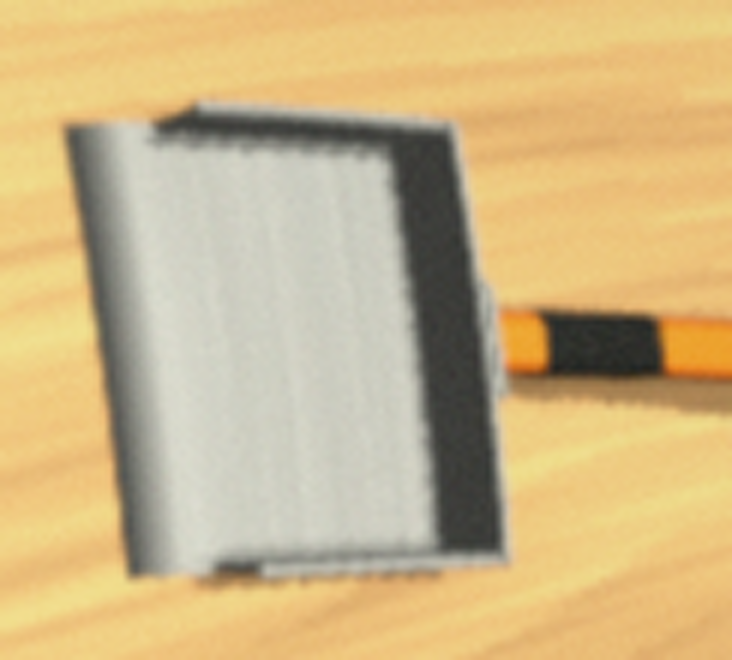

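```bash
python3 - <<'E'
from calc import *
print(delta([.4307,-.2368,.14],-189.9))
E
```

```text
[16.   20.41 52.82 80.83]
```

```bash
python3 -m handwheel '[0,2,5,8, 0,4,10.5,17, 2,6.4,16.5,26, 4,8.8,22.5,35, 6,11,28.5,44, 8,13.5,34.5,53, 10,16,40.5,62, 13,18,46,71, 15,20,51.5,78, 16,20.4,52.8,80.8]' && python3 - <<'E'
from calc import *
apply([16,20.4,52.8,80.8]); show()
from plant import cams
import pickle
c=cams.capture("wrist"); pickle.dump(c,open("w2.pkl","wb"))
cv2.imwrite("pics/w2.png",cv2.resize(c["image"][:,:,::-1],(768,576),interpolation=cv2.INTER_CUBIC))
print(delta([.4307,-.2368,.037],-189.9))
E
```

```text
time_s: 2.7
tcp_pos: [0.4308, -0.2379, 0.1385]
eef_rot: [14.1, 90.0, -175.9]
contact_force: [0.5, 0.6, -0.1]
gripper_width: 0.0877
t 2.7 tcp [ 0.4308 -0.2379  0.1385] psi 169.99 xdir [-0. -0. -1.] F [ 0.5  0.6 -0.1] M [ 0.14 -0.22 -0.01] w 0.0877 j6 [-6. -4.] | cmd [ 0.4307 -0.2365  0.14  ] -189.87
[10.3   0.02 -0.    0.03]
```

View pics/w2.png

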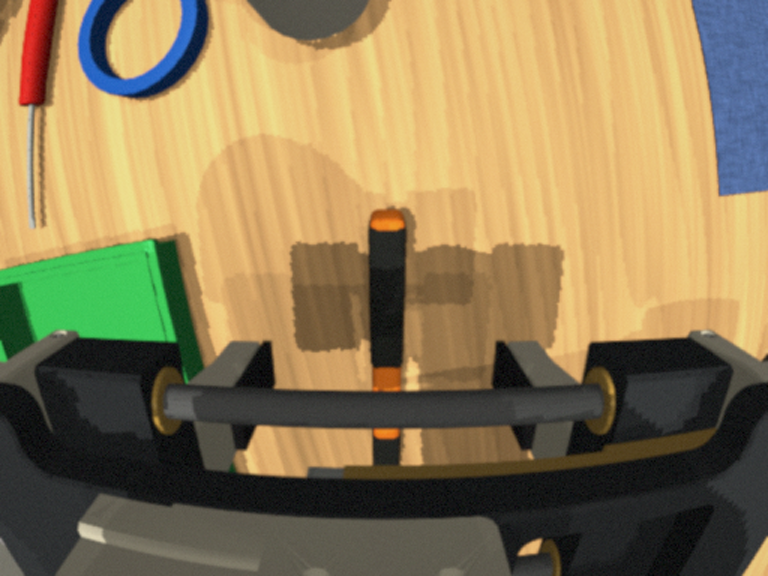

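```bash
python3 -m handwheel '[2.5,0,0,0, 5,0,0,0, 7.5,0,0,0, 9.5,0,0,0, 10.3,0,0,0, 10.3,0,0,0, 10.3,0,0,0, 10.3,0,0,0, 10.3,0,0,0, 10.3,0,0,0]' 5 && python3 -m handwheel '[0,0,0,0, 0,0,0,0, 0,0,0,0, 0,0,0,0, 0,0,0,0, 0,0,0,0, 0,0,0,0, 0,0,0,0, 0,0,0,0, 0,0,0,0]' 0.5 25 && python3 - <<'E'
from calc import *
apply([10.3,0,0,0]); show()
E
```

```text
time_s: 4.0
tcp_pos: [0.4304, -0.2367, 0.0369]
eef_rot: [-177.0, 90.0, -6.9]
contact_force: [-0.4, -0.1, -0.6]
gripper_width: 0.0499
time_s: 5.25
tcp_pos: [0.4303, -0.2366, 0.0365]
eef_rot: [4.5, 90.0, 174.6]
contact_force: [0.5, -0.8, 1.5]
gripper_width: 0.0178
t 5.25 tcp [ 0.4303 -0.2366  0.0365] psi 170.13 xdir [-0.  0. -1.] F [ 0.5 -0.8  1.5] M [0.06 0.14 0.07] w 0.0178 j6 [-5.8 -4.1] | cmd [ 0.4307 -0.2365  0.037 ] -189.87
```

```bash
cat > st.py <<'E'
from calc import *
ST=np.array([.4835,.223]);YAW=83.0
def S(x,y,z):
    a=np.radians(YAW); return np.array([ST[0]+x*np.cos(a)-y*np.sin(a),ST[1]+x*np.sin(a)+y*np.cos(a),z])
def inS(p):
    a=np.radians(YAW); d=np.array(p[:2])-ST; return np.array([d[0]*np.cos(a)+d[1]*np.sin(a),-d[0]*np.sin(a)+d[1]*np.cos(a)])
E
python3 - <<'E'
from st import *
print(delta(S(-.311,.003,.038),-187))
E
```

```text
[ -0.1  -15.1    1.42  -2.87]
```

```bash
python3 -m handwheel '[-0.1,-1,0.1,0, -0.1,-2.5,0.2,-0.3, -0.1,-4.2,0.4,-0.8, -0.1,-6,0.6,-1.3, -0.1,-8,0.8,-1.8, -0.1,-10,1,-2.3, -0.1,-12,1.2,-2.7, -0.1,-13.5,1.4,-2.9, -0.1,-14.6,1.4,-2.9, -0.1,-15.1,1.4,-2.9]' && python3 - <<'E'
from calc import *
apply([-.1,-15.1,1.4,-2.9]); show()
from plant import cams
import pickle
d={n:cams.capture(n) for n in ("top","scene")}; pickle.dump(d,open("c1.pkl","wb"))
crop(d["top"],110,150,330,270,3.5,"pics/t2.png")
crop(d["scene"],150,110,350,230,4,"pics/s2.png")
E
```

```text
time_s: 6.5
tcp_pos: [0.4425, -0.0847, 0.0376]
eef_rot: [-174.1, 90.0, -1.0]
contact_force: [0.4, -1.1, -2.1]
gripper_width: 0.0178
t 6.5 tcp [ 0.4425 -0.0847  0.0376] psi 173.08 xdir [ 0. -0. -1.] F [ 0.4 -1.1 -2.1] M [-0.26  0.02  0.03] w 0.0178 j6 [ 14.4 -21.3] | cmd [ 0.4428 -0.0854  0.038 ] -186.97
```

View pics/t2.png

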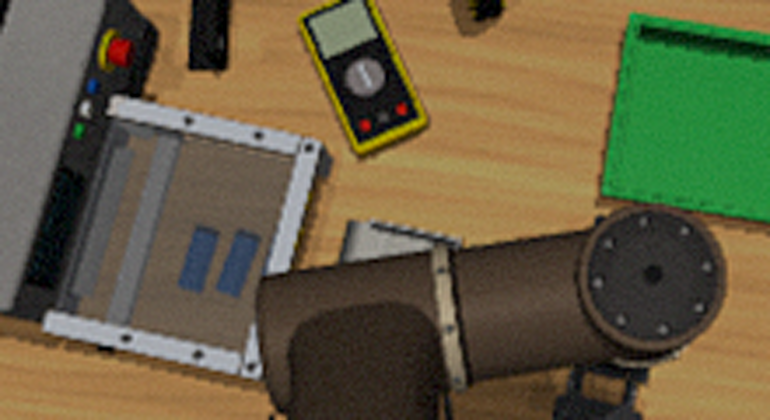

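View pics/s2.png

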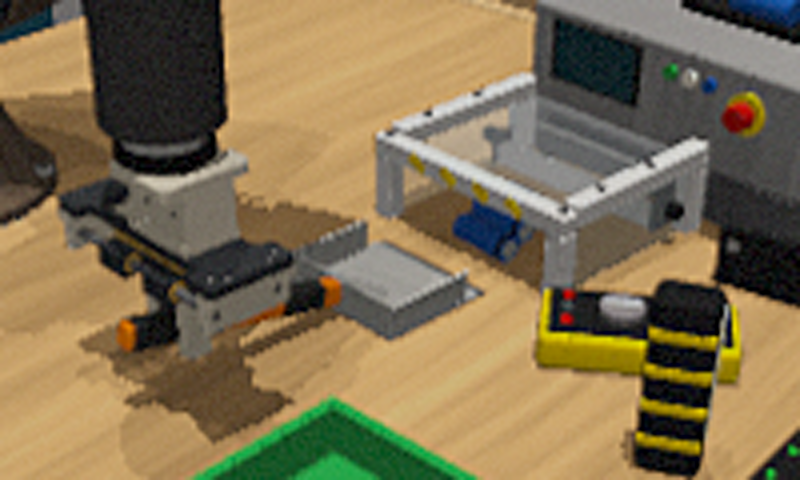

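```bash
python3 - <<'E'
from st import *; import pickle
d=pickle.load(open("c1.pkl","rb"))
for n,c,uv,z in [("lip -y top",d["top"],(347/3.5+110,222/3.5+150),.001),("rear -y top",d["top"],(463/3.5+110,240/3.5+150),.034),("lip -y scene",d["scene"],(484/4+150,293/4+110),.001),("rear -y bot scene",d["scene"],(392/4+150,338/4+110),0),
 ("guard fr",d["top"],(325/3.5+110,143/3.5+150),.086),("guard fl",d["top"],(255/3.5+110,378/3.5+150),.086),("post -y foot scene",d["scene"],(552/4+150,288/4+110),0)]:
    print(n,inS(p2w(c,uv,z)).round(4))
E
```

```text
lip -y top [-0.0302 -0.058 ]
rear -y top [-0.1528 -0.0606]
lip -y scene [-0.033 -0.064]
rear -y bot scene [-0.1424 -0.0608]
guard fr [-0.0048 -0.1161]
guard fl [0.0022 0.116 ]
post -y foot scene [ 0.0194 -0.0982]
```

```bash
python3 -m handwheel '[0,-0.7,0,0, 0,-1.7,0,0, 0,-2.8,0,0, 0,-4,0,0, 0,-5.2,0,0, 0,-6.4,0,0, 0,-7.6,0,0, 0,-8.6,0,0, 0,-9.4,0,0, 0,-10,0,0]' && python3 -c "
from calc import *
apply([0,-10,0,0]); show()" && python3 -m handwheel '[0,-0.5,0,0, 0,-1.2,0,0, 0,-2,0,0, 0,-2.8,0,0, 0,-3.6,0,0, 0,-4.4,0,0, 0,-5.2,0,0, 0,-5.8,0,0, 0,-6,0,0, 0,-6,0,0]' && python3 - <<'E'
from calc import *
apply([0,-6,0,0]); show()
from plant import cams
import pickle
d={n:cams.capture(n) for n in ("top","scene")}; pickle.dump(d,open("c2.pkl","wb"))
a=cv2.resize(d["top"]["image"][160:265,110:240,::-1],None,fx=4,fy=4,interpolation=2);b=cv2.resize(d["scene"]["image"][110:215,220:360,::-1],None,fx=4,fy=4,interpolation=2)
cv2.imwrite("pics/t3.png",a);cv2.imwrite("pics/s3.png",b)
E
```

```text
time_s: 7.85
tcp_pos: [0.4546, 0.0143, 0.0375]
eef_rot: [42.1, 90.0, -144.8]
contact_force: [0.2, -0.8, -1.4]
gripper_width: 0.0175
t 7.85 tcp [0.4546 0.0143 0.0375] psi 173.04 xdir [-0. -0. -1.] F [ 0.2 -0.8 -1.4] M [-0.5  -0.    0.02] w 0.0175 j6 [ 26.7 -33.7] | cmd [0.455  0.0139 0.038 ] -186.97
time_s: 9.1
tcp_pos: [0.4621, 0.0738, 0.0376]
eef_rot: [-128.7, 90.0, 44.3]
contact_force: [0.2, 0.7, -1.9]
gripper_width: 0.0177
t 9.1 tcp [0.4621 0.0738 0.0376] psi 173.05 xdir [ 0.001  0.001 -1.   ] F [ 0.2  0.7 -1.9] M [0.17 0.06 0.03] w 0.0177 j6 [ 33.3 -40.2] | cmd [0.4622 0.0734 0.038 ] -186.97
```

View pics/t3.png

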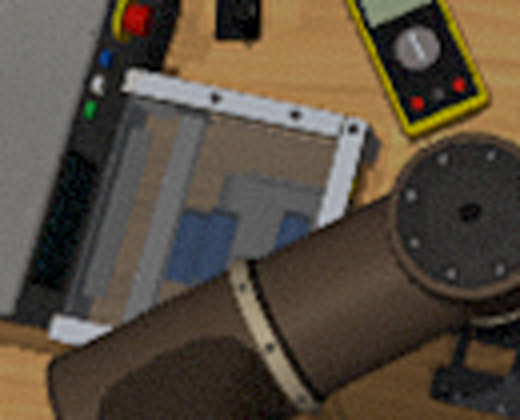

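View pics/s3.png

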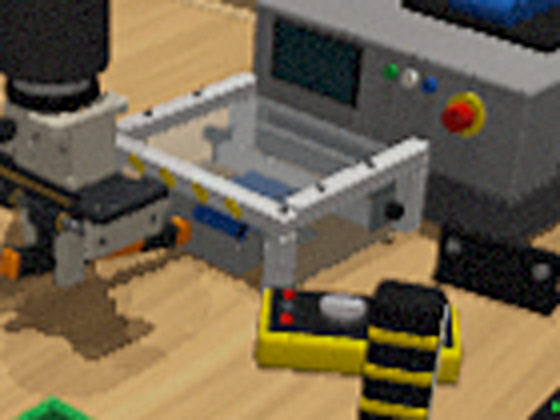

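```bash
python3 -m handwheel '[0,-0.2,0,0, 0,-0.5,0,0, 0,-0.8,0,0, 0,-1.1,0,0, 0,-1.4,0,0, 0,-1.6,0,0, 0,-1.8,0,0, 0,-2,0,0, 0,-2,0,0, 0,-2,0,0]' && python3 -c "
from calc import *
apply([0,-2,0,0]); show()" && python3 -m handwheel '[0,-0.2,0,0, 0,-0.4,0,0, 0,-0.6,0,0, 0,-0.8,0,0, 0,-1,0,0, 0,-1.2,0,0, 0,-1.4,0,0, 0,-1.5,0,0, 0,-1.5,0,0, 0,-1.5,0,0]' && python3 - <<'E'
from calc import *
apply([0,-1.5,0,0]); show()
from plant import cams
import pickle
d={n:cams.capture(n) for n in ("top","scene")}; pickle.dump(d,open("c3.pkl","wb"))
a=cv2.resize(d["top"]["image"][160:265,110:240,::-1],None,fx=5,fy=5,interpolation=2);b=cv2.resize(d["scene"]["image"][110:215,220:360,::-1],None,fx=4,fy=4,interpolation=2)
cv2.imwrite("pics/t4.png",a);cv2.imwrite("pics/s4.png",b)
E
```

```text
time_s: 10.45
tcp_pos: [0.4645, 0.0936, 0.0376]
eef_rot: [-126.2, 90.0, 46.9]
contact_force: [-0.5, 0.1, -2.0]
gripper_width: 0.0177
t 10.45 tcp [0.4645 0.0936 0.0376] psi 173.04 xdir [ 0.  0. -1.] F [-0.5  0.1 -2. ] M [-0.39  0.13  0.07] w 0.0177 j6 [ 35.3 -42.2] | cmd [0.4647 0.0933 0.038 ] -186.97
time_s: 11.7
tcp_pos: [0.4663, 0.1084, 0.0376]
eef_rot: [-128.0, 90.0, 45.1]
contact_force: [0.4, 0.2, -2.2]
gripper_width: 0.018
t 11.7 tcp [0.4663 0.1084 0.0376] psi 173.04 xdir [ 0.  0. -1.] F [ 0.4  0.2 -2.2] M [0.02 0.1  0.07] w 0.018 j6 [ 36.7 -43.7] | cmd [0.4665 0.1082 0.038 ] -186.97
```

View pics/t4.png

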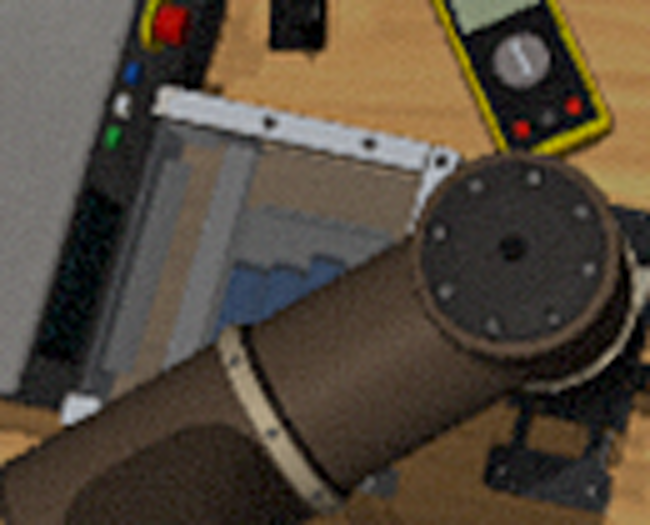

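View pics/s4.png

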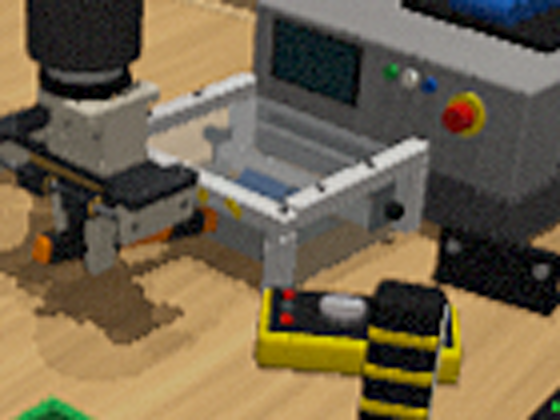

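```bash
python3 -m handwheel '[0,-0.1,0,0, 0,-0.2,0,0, 0,-0.3,0,0, 0,-0.4,0,0, 0,-0.5,0,0, 0,-0.6,0,0, 0,-0.7,0,0, 0,-0.8,0,0, 0,-0.8,0,0, 0,-0.8,0,0]' && python3 -c "
from calc import *
apply([0,-.8,0,0]); show()" && python3 -m handwheel '[0,-0.05,0,0, 0,-0.1,0,0, 0,-0.15,0,0, 0,-0.2,0,0, 0,-0.25,0,0, 0,-0.3,0,0, 0,-0.3,0,0, 0,-0.3,0,0, 0,-0.3,0,0, 0,-0.3,0,0]' && python3 -c "
from calc import *
apply([0,-.3,0,0]); show()"
```

```text
time_s: 13.05
tcp_pos: [0.4671, 0.1162, 0.0376]
eef_rot: [-107.2, 90.0, 65.8]
contact_force: [-0.7, -0.6, -2.3]
gripper_width: 0.0177
t 13.05 tcp [0.4671 0.1162 0.0376] psi 173.04 xdir [ 0.  0. -1.] F [-0.7 -0.6 -2.3] M [-0.52  0.09  0.02] w 0.0177 j6 [ 37.4 -44.4] | cmd [0.4675 0.1161 0.038 ] -186.97
time_s: 14.3
tcp_pos: [0.4675, 0.1192, 0.0376]
eef_rot: [-125.6, 90.0, 47.5]
contact_force: [-0.6, -0.8, -1.6]
gripper_width: 0.0181
t 14.3 tcp [0.4675 0.1192 0.0376] psi 173.03 xdir [ 0.  0. -1.] F [-0.6 -0.8 -1.6] M [-0.58  0.16  0.06] w 0.0181 j6 [ 37.7 -44.7] | cmd [0.4678 0.1191 0.038 ] -186.97
```

```bash
python3 - <<'E'
from calc import *
from plant import cams
import pickle
d={n:cams.capture(n) for n in ("top","scene")}; pickle.dump(d,open("c4.pkl","wb"))
crop(d["top"],130,175,220,245,8,"pics/t5.png");crop(d["scene"],250,110,340,180,8,"pics/s5.png")
E
```

```text
(no output)
```

View pics/t5.png

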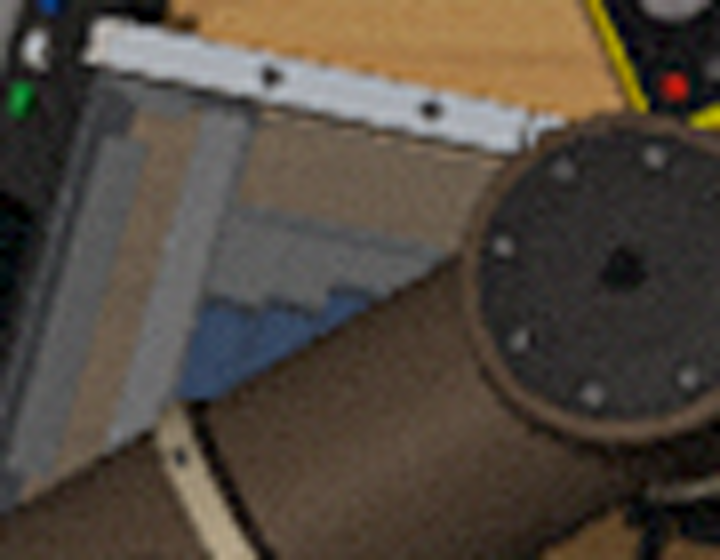

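View pics/s5.png

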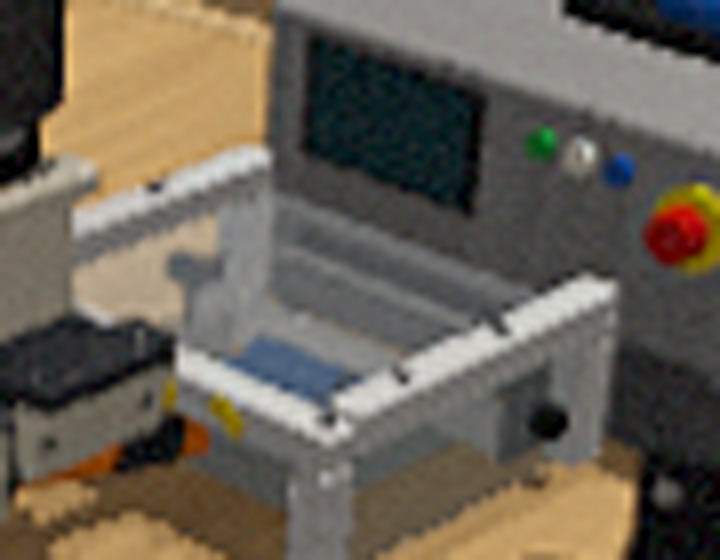

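```bash
python3 -m handwheel '[0,0.2,0,0, 0,0.6,0,0, 0,1.2,0,0, 0,2,0,0, 0,2.9,0,0, 0,3.9,0,0, 0,5,0,0, 0,6.1,0,0, 0,7.2,0,0, 0,8.3,0,0]' && python3 -c "
from calc import *
apply([0,8.3,0,0]); show()" && python3 -m handwheel '[0,1.1,0,0, 0,2.4,0,0, 0,3.9,0,0, 0,5.4,0,0, 0,7,0,0, 0,8.6,0,0, 0,10.2,0,0, 0,11.6,0,0, 0,12.7,0,0, 0,13.3,0,0]' && python3 - <<'E'
from calc import *
apply([0,13.3,0,0]); show()
from plant import cams
import pickle
d={n:cams.capture(n) for n in ("top","scene")}; pickle.dump(d,open("c5.pkl","wb"))
crop(d["top"],110,150,330,270,3.5,"pics/t6.png");crop(d["scene"],150,110,350,230,4,"pics/s6.png")
E
```

```text
time_s: 15.65
tcp_pos: [0.4572, 0.0359, 0.0376]
eef_rot: [35.2, 90.0, -151.8]
contact_force: [0.0, 1.0, -3.1]
gripper_width: 0.0175
t 15.65 tcp [0.4572 0.0359 0.0376] psi 173.03 xdir [-0. -0. -1.] F [ 0.   1.  -3.1] M [ 0.44 -0.09 -0.03] w 0.0175 j6 [ 29.2 -36.2] | cmd [0.4578 0.0367 0.038 ] -186.97
time_s: 16.9
tcp_pos: [0.4411, -0.0961, 0.0375]
eef_rot: [18.1, 90.0, -168.9]
contact_force: [-0.2, 2.5, -1.3]
gripper_width: 0.0182
t 16.9 tcp [ 0.4411 -0.0961  0.0375] psi 173.0 xdir [-0. -0. -1.] F [-0.2  2.5 -1.3] M [ 0.36 -0.08  0.  ] w 0.0182 j6 [ 12.9 -19.9] | cmd [ 0.4416 -0.0953  0.038 ] -186.97
```

View pics/t6.png

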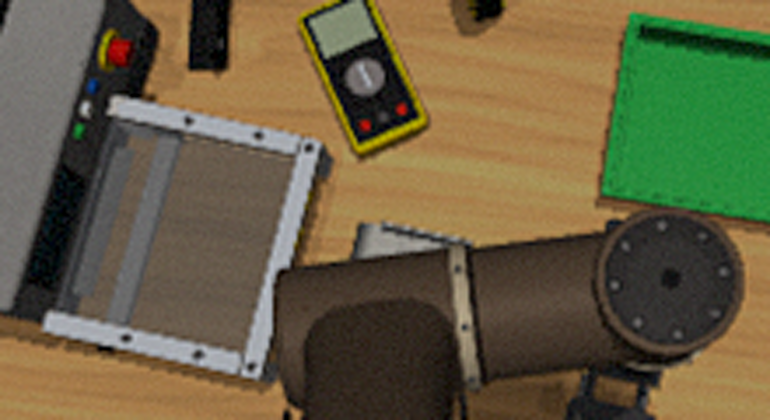

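View pics/s6.png

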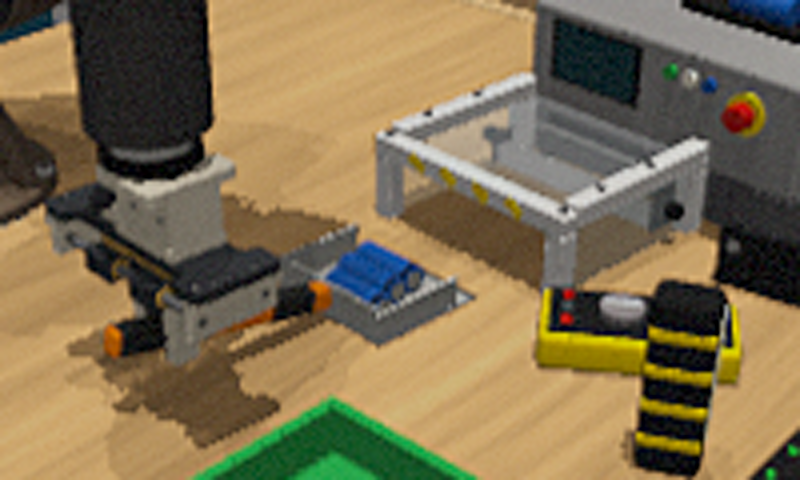

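```bash
python3 -m handwheel '[0.1,0,0,0, 0.1,0,0,0, 0.1,0,0,0, 0.1,0,0,0, 0.1,0,0,0, 0.1,-0.5,0,0, 0.5,-2.5,0,0, 1,-5,0,0, 1.6,-7.5,0,0, 2,-9.5,0,0]' 4 && python3 -m handwheel '[0.4,-1.6,0,0, 0.6,-2.2,0,0, 0.6,-2.2,0,0, 0.6,-2.2,0,0, 0.6,-2.2,0,0, 0.6,-2.2,0,0, 0.6,-2.2,0,0, 0.6,-2.2,0,0, 0.6,-2.2,0,0, 0.6,-2.2,0,0]' && python3 - <<'E'
from calc import *
apply([2,-9.5,0,0]);apply([.6,-2.2,0,0]); show()
from plant import cams
import pickle
d={n:cams.capture(n) for n in ("wrist","scene")}; pickle.dump(d,open("c6.pkl","wb"))
crop(d["wrist"],0,0,512,384,1.5,"pics/w6.png");crop(d["scene"],150,110,350,230,4,"pics/s7.png")
E
```

```text
time_s: 18.25
tcp_pos: [0.4529, 0.0001, 0.0174]
eef_rot: [-174.8, 90.0, -1.8]
contact_force: [-0.3, 0.9, -0.5]
gripper_width: 0.0398
time_s: 19.5
tcp_pos: [0.4554, 0.0208, 0.0116]
eef_rot: [20.4, 90.0, -166.6]
contact_force: [0.0, 0.2, -0.5]
gripper_width: 0.04
t 19.5 tcp [0.4554 0.0208 0.0116] psi 173.03 xdir [-0. -0. -1.] F [ 0.   0.2 -0.5] M [ 0.08 -0.05 -0.05] w 0.04 j6 [ 27.5 -34.5] | cmd [0.4558 0.0208 0.012 ] -186.97
```

View pics/w6.png

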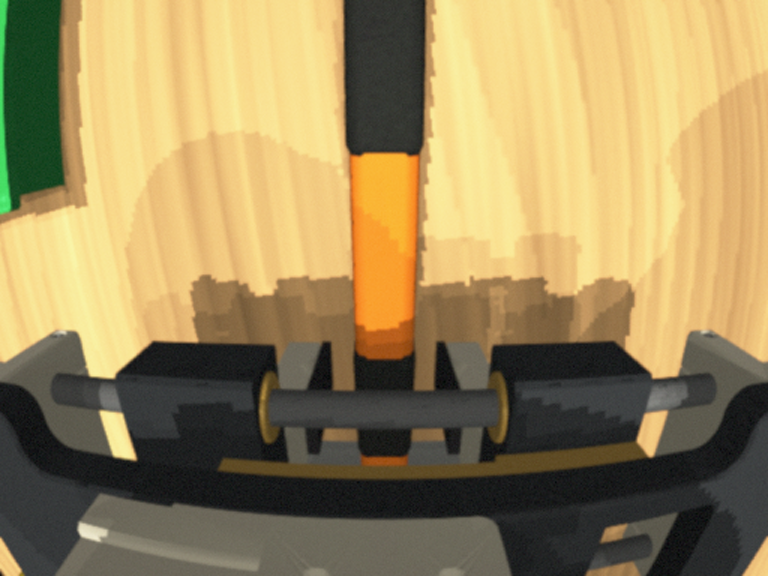

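View pics/s7.png

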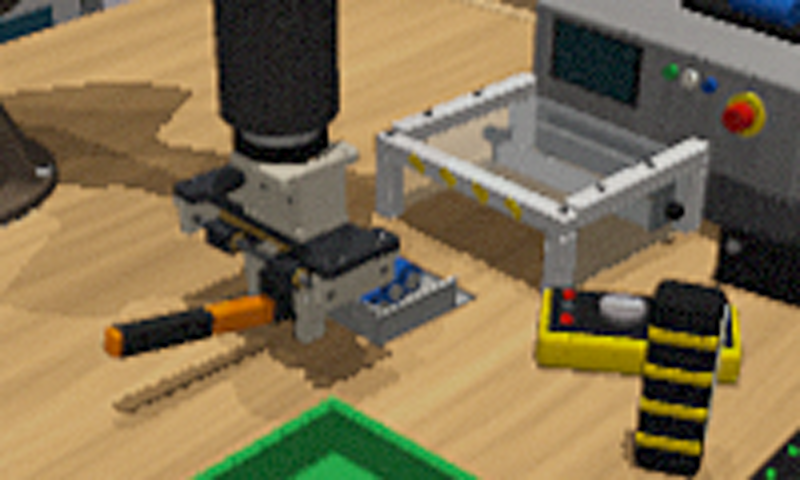

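```bash
python3 -m handwheel '[0,0,0,0, 0,0,0,0, 0,0,0,0, 0,0,0,0, 0,0,0,0, 0,0,0,0, 0,0,0,0, 0,0,0,0, -0.3,0,0,0, -1,0,0,0]' 0.5 60 && python3 - <<'E'
from calc import *
apply([-1,0,0,0]); show()
from plant import cams
d={n:cams.capture(n) for n in ("wrist","scene")}
crop(d["scene"],150,110,350,230,4,"pics/s8.png")
E
```

```text
time_s: 20.85
tcp_pos: [0.4545, 0.0204, 0.0213]
eef_rot: [31.0, 89.9, -155.9]
contact_force: [0.2, -1.0, -4.6]
gripper_width: 0.0177
t 20.85 tcp [0.4545 0.0204 0.0213] psi 173.02 xdir [-0.002 -0.001 -1.   ] F [ 0.2 -1.  -4.6] M [-0.29 -0.02  0.02] w 0.0177 j6 [ 27.5 -34.5] | cmd [0.4558 0.0208 0.022 ] -186.97
```

View pics/s8.png

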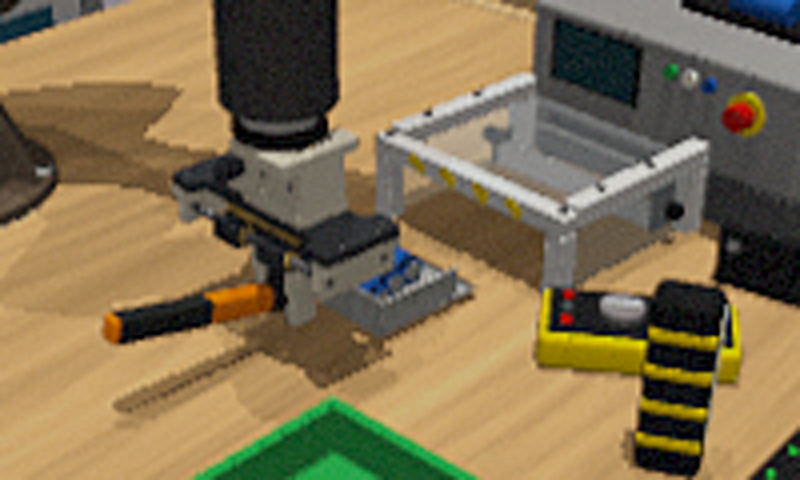

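```bash
python3 -m handwheel '[-0.4,0,0,0, -1,0,0,0, -1.8,0,0,0, -2.7,0,0,0, -3.6,0,0,0, -4.5,0,0,0, -5.4,0,0,0, -6,0,0,0, -6.5,0,0,0, -6.5,0,0,0]' && python3 - <<'E'
from calc import *
apply([-6.5,0,0,0]); show()
from plant import cams
d={n:cams.capture(n) for n in ("top","scene")}
crop(d["scene"],150,90,350,230,4,"pics/s9.png")
print(delta([.531,-.192,.087],-273))
E
```

```text
time_s: 22.2
tcp_pos: [0.4556, 0.0209, 0.0869]
eef_rot: [-147.3, 90.0, 25.7]
contact_force: [-0.1, -0.7, -6.3]
gripper_width: 0.0177
t 22.2 tcp [0.4556 0.0209 0.0869] psi 173.03 xdir [ 0.001  0.    -1.   ] F [-0.1 -0.7 -6.3] M [-0.34  0.   -0.05] w 0.0177 j6 [ 27.5 -34.5] | cmd [0.4558 0.0208 0.087 ] -186.97
[ -0.    20.21 -10.05  86.03]
```

View pics/s9.png

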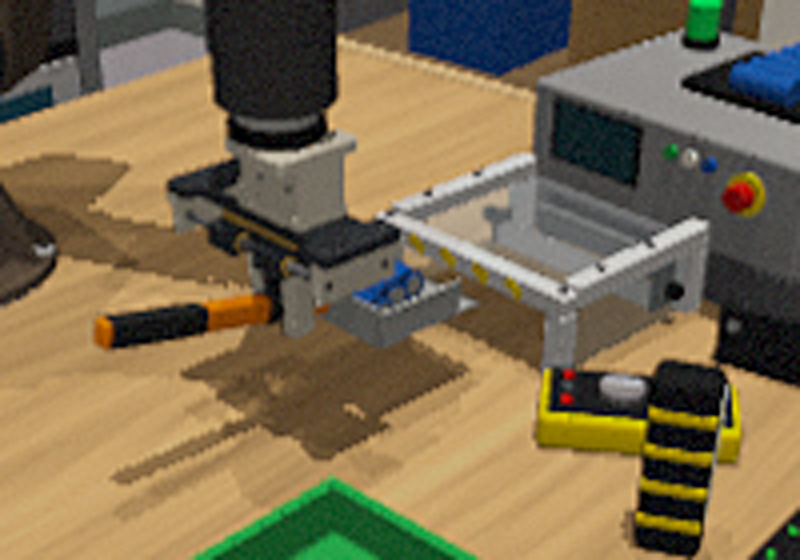

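```bash
python3 -m handwheel '[0,0.4,-0.1,0, 0,1.2,-0.4,1, 0,2.2,-0.9,3, 0,3.4,-1.5,6, 0,4.6,-2.1,10, 0,5.8,-2.7,14.5, 0,7,-3.3,19, 0,8.2,-3.9,23.5, 0,9.4,-4.5,28, 0,10.6,-5.1,32.5]' && python3 - <<'E'
from calc import *
apply([0,10.6,-5.1,32.5]); show()
print(delta([.531,-.192,.087],-273))
E
```

```text
time_s: 23.55
tcp_pos: [0.4933, -0.0919, 0.0864]
eef_rot: [53.4, 90.0, -166.4]
contact_force: [0.8, -0.3, -5.9]
gripper_width: 0.0175
t 23.55 tcp [ 0.4933 -0.0919  0.0864] psi 140.22 xdir [-0. -0. -1.] F [ 0.8 -0.3 -5.9] M [-0.2   0.13  0.  ] w 0.0175 j6 [ 11.9 -51.7] | cmd [ 0.4936 -0.0906  0.087 ] -219.47
[-0.    5.45 -9.34 53.53]
```

```bash
python3 -m handwheel '[0,0.6,-1,5, 0,1.2,-2,10.5, 0,1.9,-3.2,16.5, 0,2.6,-4.4,22.5, 0,3.3,-5.6,28.5, 0,4,-6.8,34.5, 0,4.6,-7.8,40.5, 0,5.1,-8.7,46.5, 0,5.4,-9.2,51, 0,5.4,-9.3,53.5]' && python3 - <<'E'
from calc import *
apply([0,5.4,-9.3,53.5]); show()
from plant import cams
import pickle
d={n:cams.capture(n) for n in ("top","scene")}; pickle.dump(d,open("c7.pkl","wb"))
crop(d["scene"],100,110,310,270,3.7,"pics/s10.png");crop(d["top"],220,130,370,250,5,"pics/t10.png")
E
```

```text
time_s: 24.8
tcp_pos: [0.5303, -0.1928, 0.086]
eef_rot: [86.4, 89.9, 173.1]
contact_force: [0.4, 0.9, -4.7]
gripper_width: 0.0177
t 24.8 tcp [ 0.5303 -0.1928  0.086 ] psi 86.72 xdir [-0.001  0.    -1.   ] F [ 0.4  0.9 -4.7] M [0.2  0.2  0.01] w 0.0177 j6 [ -0.1 -93.2] | cmd [ 0.531  -0.1914  0.087 ] -272.97
```

View pics/s10.png

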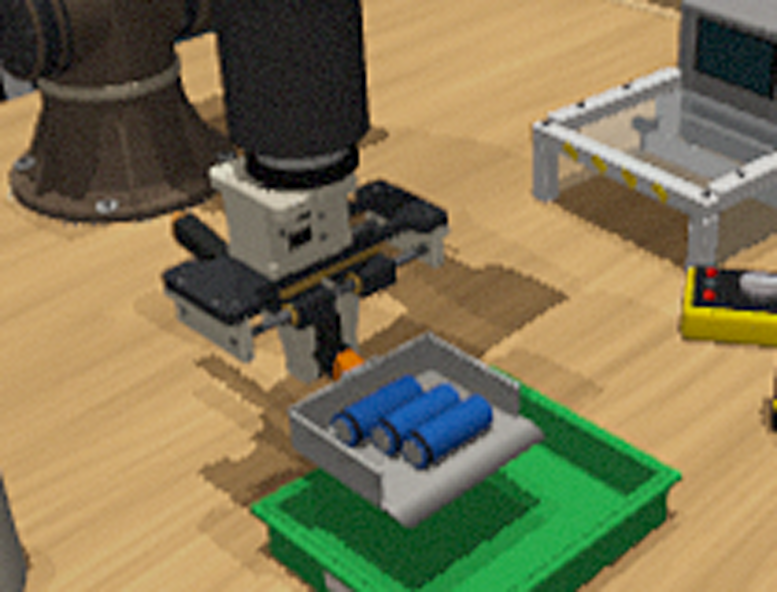

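View pics/t10.png

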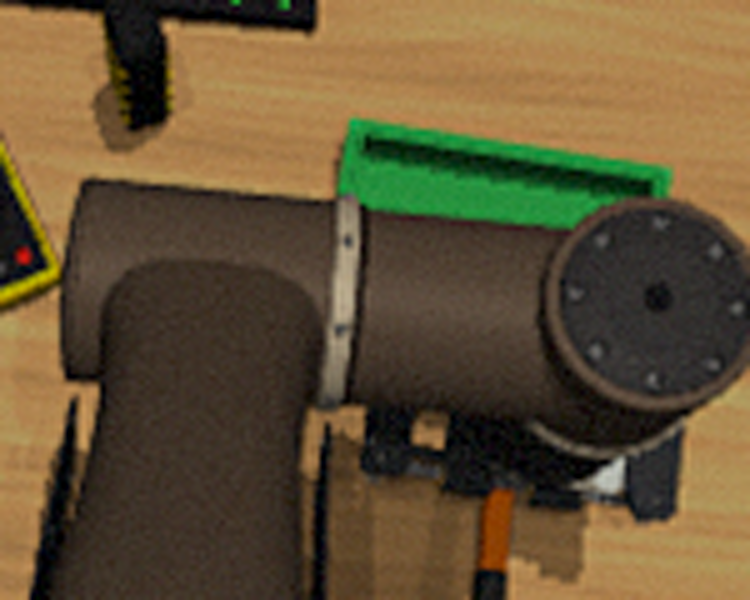

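```bash
python3 -m handwheel '[0.3,0,0,0, 0.7,0,0,0, 1.1,0,0,0, 1.5,0,0,0, 1.8,0,0,0, 2,0,0,0, 2,0,0,0, 2,0,0,0, 2,0,0,0, 2,0,0,0]' && python3 -c "
from calc import *
apply([2,0,0,0]);show()" && python3 -m handwheel '[0,0,0,0, 0,0,0,0, 0,0,0,0, 0,0,0,0, 0,0,0,0, 0,0,0,0, 0,0,0,0, 0,0,0,0, 0,0,0,0, 0,0,0,0]' - 16 && python3 - <<'E'
from calc import *
show()
from plant import cams
import pickle
d={n:cams.capture(n) for n in ("top","scene")}
crop(d["scene"],100,110,310,270,3.7,"pics/s11.png")
E
```

```text
time_s: 26.15
tcp_pos: [0.5307, -0.1914, 0.0667]
eef_rot: [-90.7, 90.0, -3.7]
contact_force: [-0.0, -0.2, -4.9]
gripper_width: 0.0174
t 26.15 tcp [ 0.5307 -0.1914  0.0667] psi 87.03 xdir [ 0. -0. -1.] F [-0.  -0.2 -4.9] M [ 0.02  0.24 -0.01] w 0.0174 j6 [  0. -93.] | cmd [ 0.531  -0.1914  0.067 ] -272.97
time_s: 27.4
tcp_pos: [0.5309, -0.1914, 0.0666]
eef_rot: [-88.7, 90.0, -1.7]
contact_force: [2.5, -0.5, 1.5]
gripper_width: 0.0176
t 27.4 tcp [ 0.5309 -0.1914  0.0666] psi 87.04 xdir [ 0. -0. -1.] F [ 2.5 -0.5  1.5] M [-0.08 -1.42 -0.05] w 0.0176 j6 [  0. -93.] | cmd [ 0.531  -0.1914  0.067 ] -272.97
```

View pics/s11.png

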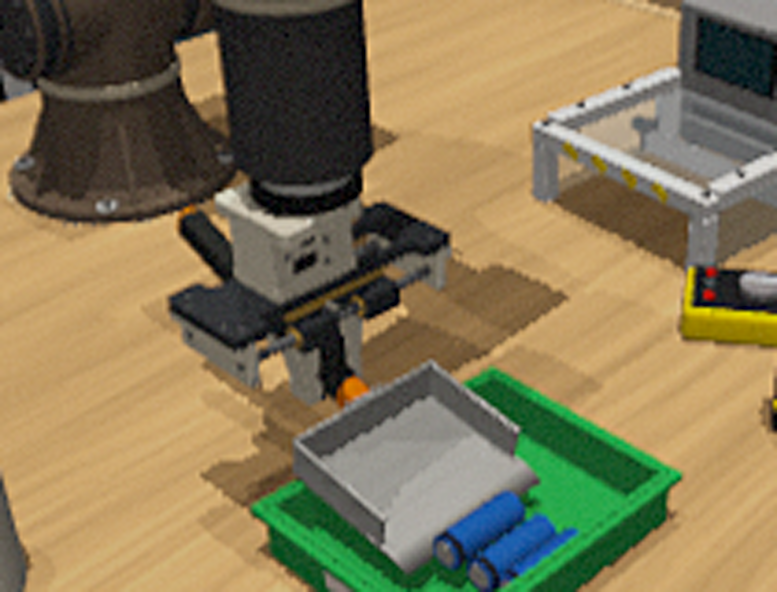

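```bash
python3 - <<'E'
from calc import *
from plant import cams
c=cams.capture("scene")
crop(c,160,200,300,290,5.5,"pics/s12.png")
E
```

```text
(no output)
```

View pics/s12.png

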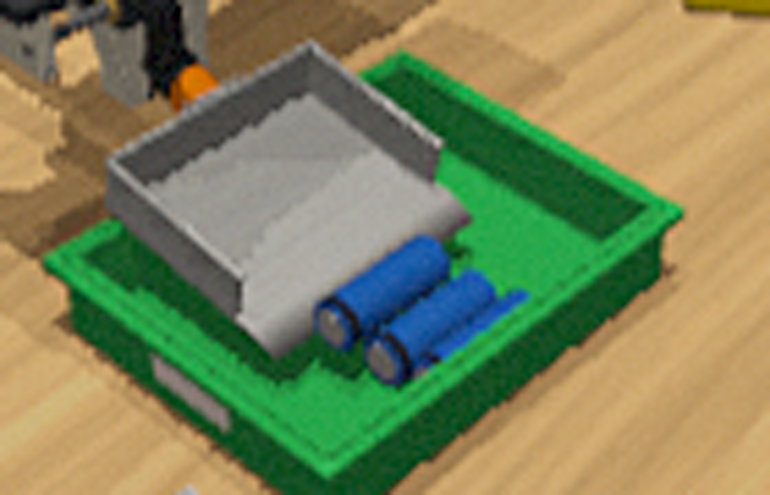

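```bash
python3 -m handwheel '[0,0,0,0, 0,0,0,0, 0,0,0,0, -0.4,0,0,0, -1.2,0,0,0, -2.2,0,0,0, -3.4,0,0,0, -4.6,0,0,0, -5.8,0,0,0, -6.5,0,0,0]' - 60 && python3 - <<'E'
from calc import *
apply([-6.5,0,0,0]);show()
from plant import cams
d={n:cams.capture(n) for n in ("top","scene")}
crop(d["scene"],100,110,310,270,3.7,"pics/s13.png")
print(delta([.43,-.10,.15],-225))
print(delta([.451,-.1211,.10],-190))
E
```

```text
time_s: 28.8
tcp_pos: [0.531, -0.1915, 0.1327]
eef_rot: [-90.4, 89.9, -3.4]
contact_force: [-0.6, -0.6, -2.6]
gripper_width: 0.0177
t 28.8 tcp [ 0.531  -0.1915  0.1327] psi 87.03 xdir [ 0.001 -0.    -1.   ] F [-0.6 -0.6 -2.6] M [ 0.03 -0.02  0.03] w 0.0177 j6 [  0. -93.] | cmd [ 0.531  -0.1914  0.132 ] -272.97
[ -1.8   10.56   8.6  -47.97]
[  3.2    8.36   6.6  -82.97]
```

View pics/s13.png

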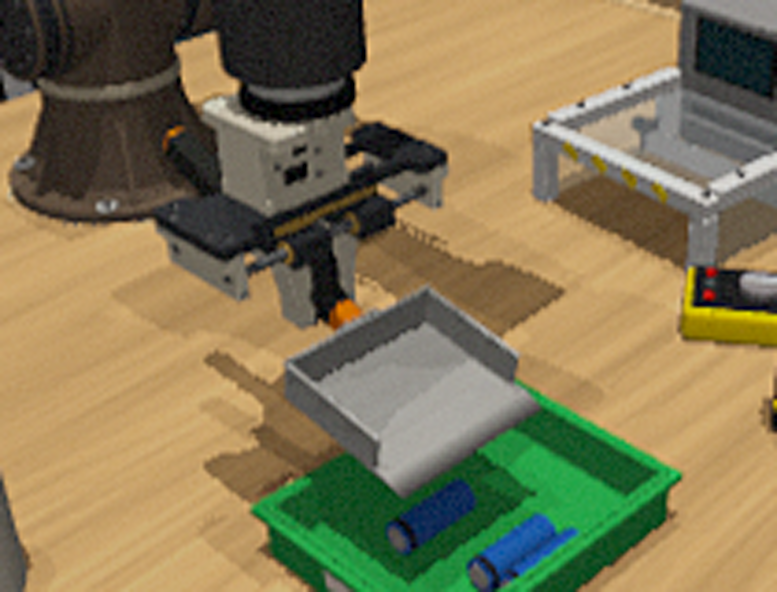

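```bash
python3 -m handwheel '[-0.5,1,0.5,0, -1,2,1.2,-3, -1.5,3.4,2.2,-8, -1.8,4.8,3.2,-14, -1.8,6.2,4.4,-21, -1.8,7.4,5.6,-28, -1.8,8.6,6.8,-35, -1.8,9.6,7.8,-42, -1.8,10.3,8.4,-46, -1.8,10.5,8.6,-48]' && python3 - <<'E'
from calc import *
apply([-1.8,10.5,8.6,-48]);show()
print(delta([.451,-.1211,.08],-190))
E
```

```text
time_s: 30.15
tcp_pos: [0.4294, -0.0996, 0.1498]
eef_rot: [-112.3, 90.0, 22.9]
contact_force: [0.6, -0.0, -2.6]
gripper_width: 0.0177
t 30.15 tcp [ 0.4294 -0.0996  0.1498] psi 135.24 xdir [ 0.  0. -1.] F [ 0.6 -0.  -2.6] M [-0.09 -0.07  0.02] w 0.0177 j6 [ 12.7 -57.5] | cmd [ 0.4306 -0.1001  0.15  ] -224.97
[  7.     0.05  -2.93 -34.97]
```

```bash
python3 -m handwheel '[0.3,0,-0.3,-3, 1,0,-0.7,-7, 1.8,0,-1.1,-12, 2.6,0,-1.5,-17, 3.4,0,-1.9,-22, 4.2,0,-2.3,-27, 5,0,-2.6,-31, 5.6,0,-2.9,-34, 6,0,-2.9,-35, 6,0,-2.9,-35]' && python3 - <<'E'
from calc import *
apply([6,0,-2.9,-35]);show()
from plant import cams
c=cams.capture("scene")
crop(c,100,110,310,270,3.7,"pics/s14.png")
E
```

```text
time_s: 31.4
tcp_pos: [0.4505, -0.1206, 0.0894]
eef_rot: [21.2, 90.0, -168.8]
contact_force: [-0.1, 0.1, -2.0]
gripper_width: 0.0173
t 31.4 tcp [ 0.4505 -0.1206  0.0894] psi 170.01 xdir [-0.001 -0.    -1.   ] F [-0.1  0.1 -2. ] M [-0.04  0.01  0.01] w 0.0173 j6 [  9.3 -19.3] | cmd [ 0.4511 -0.1206  0.09  ] -189.97
```

View pics/s14.png

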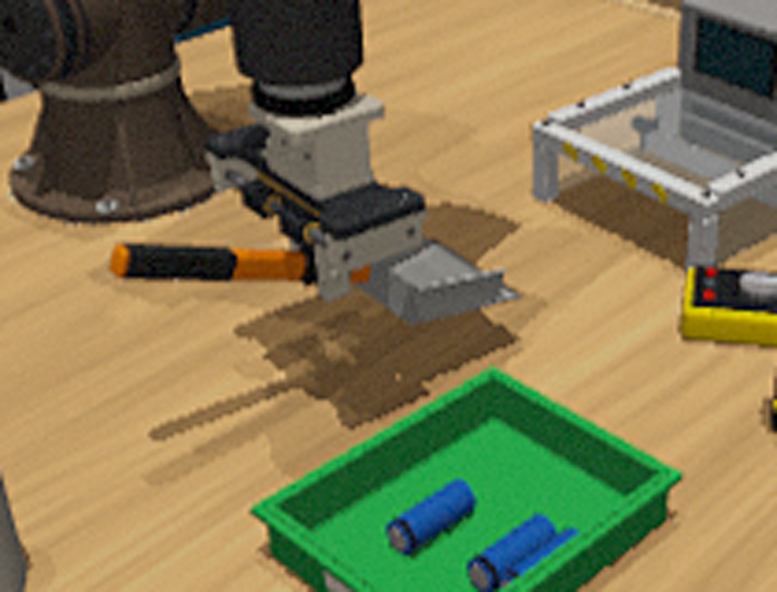

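```bash
python3 -m handwheel '[0.5,0,0,0, 1.2,0,0,0, 2,0,0,0, 2.8,0,0,0, 3.6,0,0,0, 4.4,0,0,0, 5.2,0,0,0, 6,0,0,0, 6.6,0,0,0, 7,0,0,0]' - 12 && python3 - <<'E'
from calc import *
apply([7,0,0,0]);show()
from plant import cams
c=cams.capture("scene")
crop(c,100,110,310,270,3.7,"pics/s15.png")
E
```

```text
time_s: 32.7
tcp_pos: [0.4507, -0.1206, 0.0192]
eef_rot: [37.5, 90.0, -152.5]
contact_force: [-0.8, -0.9, -0.8]
gripper_width: 0.0183
t 32.7 tcp [ 0.4507 -0.1206  0.0192] psi 170.03 xdir [-0. -0. -1.] F [-0.8 -0.9 -0.8] M [-0.15 -0.01  0.03] w 0.0183 j6 [  9.3 -19.3] | cmd [ 0.4511 -0.1206  0.02  ] -189.97
```

View pics/s15.png

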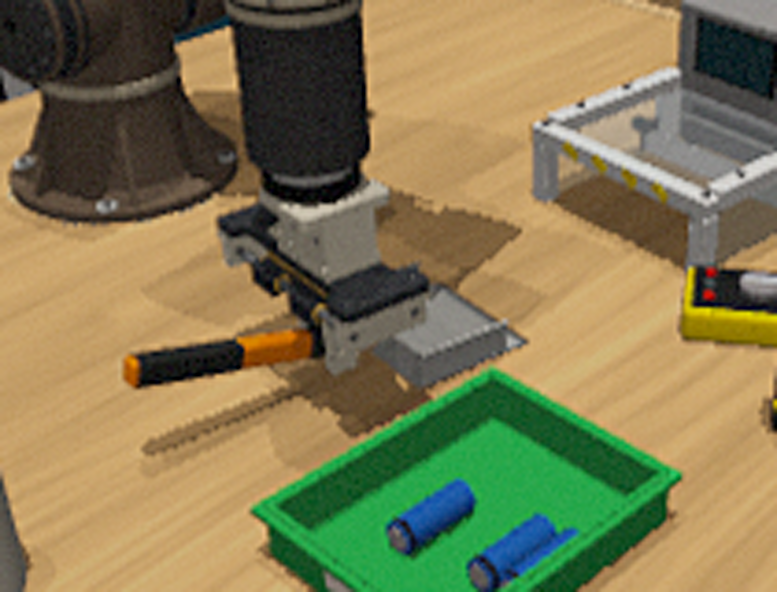

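Lip is on the bench and the pan nearly flat. Lower the rest, open, then rise.

```bash
python3 -m handwheel '[0.2,0,0,0, 0.4,0,0,0, 0.6,0,0,0, 0.7,0,0,0, 0.8,0,0,0, 0.8,0,0,0, 0.8,0,0,0, 0.8,0,0,0, 0.8,0,0,0, 0.8,0,0,0]' - 6 && python3 -c "
from calc import *
apply([.8,0,0,0]);show()" && python3 -m handwheel '[0,0,0,0, 0,0,0,0, 0,0,0,0, 0,0,0,0, 0,0,0,0, 0,0,0,0, -1,0,0,0, -3,0,0,0, -6,0,0,0, -10,0,0,0]' 5 && python3 -m handwheel '[-4,2,0,0, -8,6,0,0, -10,11,0,0, -10,16,0,0, -10,20,0,0, -10,20,0,0, -10,20,0,0, -10,20,0,0, -10,20,0,0, -10,20,0,0]' && python3 - <<'E'
from calc import *
apply([-10,0,0,0]);apply([-10,20,0,0]);show()
from plant import cams
import pickle
d={n:cams.capture(n) for n in ("top","scene")}; pickle.dump(d,open("c9.pkl","wb"))
crop(d["scene"],60,90,360,290,2.6,"pics/s16.png");crop(d["top"],100,120,420,280,2.5,"pics/t16.png")
E
```

```text
time_s: 34.0
tcp_pos: [0.4508, -0.1206, 0.0116]
eef_rot: [-176.8, 90.0, -6.7]
contact_force: [0.3, -0.7, -0.5]
gripper_width: 0.0181
t 34.0 tcp [ 0.4508 -0.1206  0.0116] psi 170.03 xdir [ 0. -0. -1.] F [ 0.3 -0.7 -0.5] M [-0.11  0.03 -0.02] w 0.0181 j6 [  9.3 -19.3] | cmd [ 0.4511 -0.1206  0.012 ] -189.97
time_s: 35.25
tcp_pos: [0.4501, -0.1207, 0.1127]
eef_rot: [16.9, 89.9, -173.1]
contact_force: [-0.0, -0.2, 0.5]
gripper_width: 0.05
time_s: 36.5
tcp_pos: [0.4164, -0.3171, 0.2117]
eef_rot: [175.8, 90.0, -14.1]
contact_force: [0.1, 0.3, 0.4]
gripper_width: 0.0499
t 36.5 tcp [ 0.4164 -0.3171  0.2117] psi 170.09 xdir [ 0. -0. -1.] F [0.1 0.3 0.4] M [ 0.05 -0.1  -0.05] w 0.0499 j6 [-15.8   5.9] | cmd [ 0.4165 -0.3175  0.212 ] -189.97
```

View pics/s16.png

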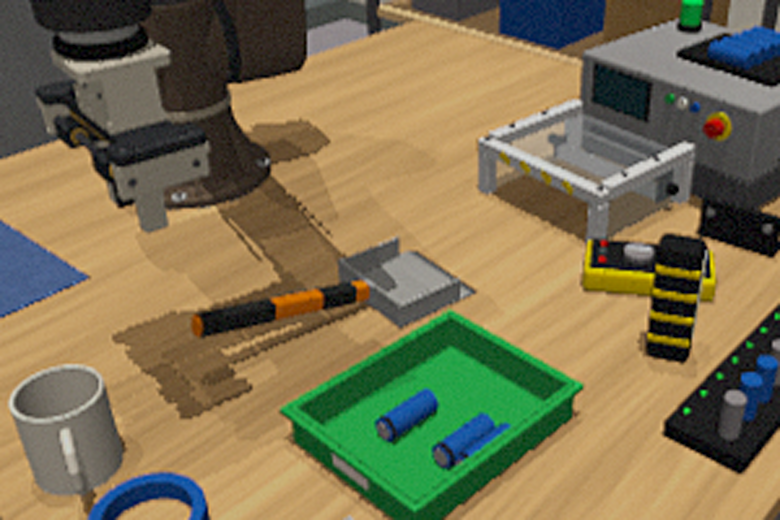

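View pics/t16.png

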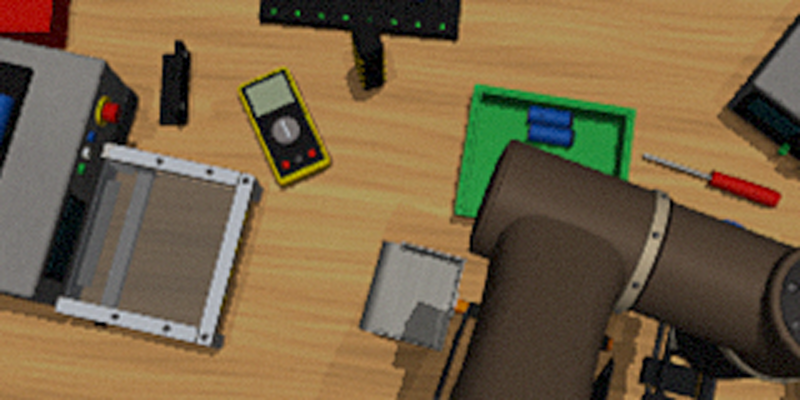

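```bash
python3 -c "
from plant import workorder
print(workorder.close_job())"
```

```text
the job is handed in; nothing more can be done
None
```

I ran the whole task and handed the job in at about 36.5 s of the 72 s allowed. No verdict was reported.

- **Scooping:** I held the scoop by the rear sleeve and slid it in flat to a lip depth of about 176 mm, with the rail face estimated at 152 mm. Measured force stayed around 2 N. I stopped just short of the side walls meeting the rail, because all three cells already looked to be in the pan, then drew them out.
- **Tipping:** I changed grip to the neck, lifted the full scoop level and swung it over the tote. There I eased the grip so the nose sagged onto the near rim. All three cells rolled out from low down.
- **Laying down:** The scoop went back flat where it started, and I released it.

**Last checks:** The final scene picture shows three cells lying in the tote. In the top view only two are visible, because the arm hides the third. The scoop lies flat with a clear gap to the tote and is well outside the guard. The tote corner I checked is within a pixel of where it began. The bystanders in view look untouched, but the tape and mug are mostly cropped or hidden there, and I judged all of them by eye only.

**What disagreed:** My first station fit from the top picture was off by about a centimetre from the wrist-camera view. I used the corrected pose, and the pictures during the run agreed with it to within a few millimetres.

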